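# Move the sample bottles to the loading rack in reverse order

## Task

Move the four white sample containers from the blue supply rack into the pockets of the black loading rack in reverse order: the one nearest the supply rack's end plate goes in the pocket farthest from the loading rack's end plate, and so on along the row. Keep them upright, set each down on the pocket floor without dropping it, and do not disturb the other things on the bench.

Things in the scene. Friction and masses are not known exactly. Their poses are not given: they have to be found in the camera images.
- jar_center (a point): widest and squattest: white plastic jar, round, 46 mm diameter, 70 mm tall overall, straight wall to 52 mm above its base, then a full-width ribbed grey lid. The point is on its axis, half-way up; z up. Loose, about 40 to 160 g. Stands upright at the start.
- vial_center (a point): slimmest: white plastic vial, round, 28 mm diameter, 76 mm tall overall, straight wall to 62 mm above its base, then a full-width ribbed grey cap. The point is on its axis, half-way up; z up. Loose, about 40 to 160 g. Stands upright at the start.
- square_center (a point): white plastic bottle of square section, 36 x 36 mm, 82 mm tall overall, flat sides to 60 mm above its base, then a narrow neck and a 23 mm grey screw cap. Sides parallel to the rack within a few degrees at the start; x and y axes normal to its sides. The point is on its axis, half-way up; z up. Loose, about 40 to 160 g. Stands upright at the start.
- round_center (a point): tallest: white plastic bottle, round, 40 mm diameter, 92 mm tall overall, straight wall to 60 mm above its base, then a sloping shoulder and a 23 mm grey screw cap. The point is on its axis, half-way up; z up. Loose, about 40 to 160 g. Stands upright at the start.
- block_jar: fixed aluminium block, 62 x 62 mm, 13 mm high, in the row on the supply rack, with a square recess 54 mm wide and 10 mm deep in which the jar stands at the start (so it marks which place that one came from). Origin: centre of its underside, 3 mm above the bench; recess floor 3 mm above the origin; axes parallel to the supply rack's.
- block_vial: fixed aluminium block, 62 x 62 mm, 13 mm high, in the row on the supply rack, with a square recess 36 mm wide and 10 mm deep in which the vial stands at the start (so it marks which place that one came from). Origin: centre of its underside, 3 mm above the bench; recess floor 3 mm above the origin; axes parallel to the supply rack's.
- block_square: fixed aluminium block, 62 x 62 mm, 13 mm high, in the row on the supply rack, with a square recess 44 mm wide and 10 mm deep in which the square bottle stands at the start (so it marks which place that one came from). Origin: centre of its underside, 3 mm above the bench; recess floor 3 mm above the origin; axes parallel to the supply rack's.
- block_round: fixed aluminium block, 62 x 62 mm, 13 mm high, in the row on the supply rack, with a square recess 48 mm wide and 10 mm deep in which the round bottle stands at the start (so it marks which place that one came from). Origin: centre of its underside, 3 mm above the bench; recess floor 3 mm above the origin; axes parallel to the supply rack's.
- supply_rack: source rack, fixed: blue plastic strip 70 x 268 mm, 3 mm thick, the four blocks in a row on it, 64 mm pitch. At its +y end only, an upright brass-topped end plate 10 mm thick, 45 high, 135 mm from the origin. Origin: centre of underside, on bench; y along the row towards end plate, z up; place centres at y = 96, 32, -32, -96 mm, x = 0.
- loading_rack: fixed black rack, 70 x 262 mm, 4 empty pockets in a row, 58 x 58 inside, 64 mm pitch, wall tops 14 mm and floor 4 mm above the bench. At its +y end only, an upright brass-topped end plate 10 mm thick, 45 high, 135 mm from the origin. Origin: centre of underside, on bench; y along the row towards end plate, z up; place centres at y = 96, 32, -32, -96 mm, x = 0. Grip across row.
Not all that is in view belongs to the job. What is shaped like the part that bears jar_center but orange is not meant. Leave any purple look-alike of the block_vial alone.

How it is judged:
At the end, for the whole second after the job is handed in: Each container stands upright (0.1 rad) on the floor of a loading rack pocket (height within 5 mm, centre within 18 mm of the pocket's along and across the row), in the reverse of its order in the supply rack counted from the end plates; at rest, released (((y of block_jar in the frame of supply_rack between -0.106 and -0.086 m and y of jar_center in the frame of loading_rack between 0.078 and 0.114 m) or (y of block_jar in the frame of supply_rack between -0.042 and -0.022 m and y of jar_center in the frame of loading_rack between 0.014 and 0.05 m) or (y of block_jar in the frame of supply_rack between 0.022 and 0.042 m and y of jar_center in the frame of loading_rack between -0.05 and -0.014 m) or (y of block_jar in the frame of supply_rack between 0.086 and 0.106 m and y of jar_center in the frame of loading_rack between -0.114 and -0.078 m)) and x of jar_center in the frame of loading_rack between -0.018 and 0.018 m and z of jar_center in the frame of loading_rack between 0.034 and 0.044 m and angle between each of jar_center, vial_center, square_center, round_center's own z axis and vertical below 0.1 rad and linear speed of each of jar, vial, square, round below 0.02 m/s and contact force between each of jar, vial, square, round and the fingers below 0.05 N and ((y of block_vial in the frame of supply_rack between -0.106 and -0.086 m and y of vial_center in the frame of loading_rack between 0.078 and 0.114 m) or (y of block_vial in the frame of supply_rack between -0.042 and -0.022 m and y of vial_center in the frame of loading_rack between 0.014 and 0.05 m) or (y of block_vial in the frame of supply_rack between 0.022 and 0.042 m and y of vial_center in the frame of loading_rack between -0.05 and -0.014 m) or (y of block_vial in the frame of supply_rack between 0.086 and 0.106 m and y of vial_center in the frame of loading_rack between -0.114 and -0.078 m)) and x of vial_center in the frame of loading_rack between -0.018 and 0.018 m and z of vial_center in the frame of loading_rack between 0.037 and 0.047 m and ((y of block_square in the frame of supply_rack between -0.106 and -0.086 m and y of square_center in the frame of loading_rack between 0.078 and 0.114 m) or (y of block_square in the frame of supply_rack between -0.042 and -0.022 m and y of square_center in the frame of loading_rack between 0.014 and 0.05 m) or (y of block_square in the frame of supply_rack between 0.022 and 0.042 m and y of square_center in the frame of loading_rack between -0.05 and -0.014 m) or (y of block_square in the frame of supply_rack between 0.086 and 0.106 m and y of square_center in the frame of loading_rack between -0.114 and -0.078 m)) and x of square_center in the frame of loading_rack between -0.018 and 0.018 m and z of square_center in the frame of loading_rack between 0.04 and 0.05 m and ((y of block_round in the frame of supply_rack between -0.106 and -0.086 m and y of round_center in the frame of loading_rack between 0.078 and 0.114 m) or (y of block_round in the frame of supply_rack between -0.042 and -0.022 m and y of round_center in the frame of loading_rack between 0.014 and 0.05 m) or (y of block_round in the frame of supply_rack between 0.022 and 0.042 m and y of round_center in the frame of loading_rack between -0.05 and -0.014 m) or (y of block_round in the frame of supply_rack between 0.086 and 0.106 m and y of round_center in the frame of loading_rack between -0.114 and -0.078 m)) and x of round_center in the frame of loading_rack between -0.018 and 0.018 m and z of round_center in the frame of loading_rack between 0.045 and 0.055 m); the robot touches nothing.
It fails at once if a container tipped by more than 40 degrees (angle between any of jar_center, vial_center, square_center, round_center's own z axis and vertical above 0.7 rad).
It fails at once if a container dropped into the loading rack (over 0.65 m/s within 20 mm of its place) ((x of jar_center in the frame of loading_rack between -0.04 and 0.04 m and y of jar_center in the frame of loading_rack between -0.14 and 0.14 m and z of jar_center in the frame of loading_rack below 0.059 m and linear speed of jar above 0.65 m/s) or (x of vial_center in the frame of loading_rack between -0.04 and 0.04 m and y of vial_center in the frame of loading_rack between -0.14 and 0.14 m and z of vial_center in the frame of loading_rack below 0.062 m and linear speed of vial above 0.65 m/s) or (x of square_center in the frame of loading_rack between -0.04 and 0.04 m and y of square_center in the frame of loading_rack between -0.14 and 0.14 m and z of square_center in the frame of loading_rack below 0.065 m and linear speed of square above 0.65 m/s) or (x of round_center in the frame of loading_rack between -0.04 and 0.04 m and y of round_center in the frame of loading_rack between -0.14 and 0.14 m and z of round_center in the frame of loading_rack below 0.07 m and linear speed of round above 0.65 m/s)).
It fails at once if the gel tank, tip box, dish or pipette pushed by more than 30 mm (distance of any of gel_tank, tip_box, dish, pipette from where it was at the start of the episode above 0.03 m).
It also fails if it takes over 109 s, if anything falls off the work surface, if the arm or the gripper's body presses on something with over 40 N, if the wrist force passes 120 N, or if a joint passes its speed limit or range.

## Robot

A 7-joint arm with a two-finger parallel gripper is mounted at the origin on the work surface. World frame = base frame: x ahead of the robot, y to its left, z up, the work surface at z = 0. Lengths are in m, angles in rad, forces in N, time in s.
With the tool pointing down it reaches from about 0.425 to 0.925 m from the base axis. Payload 6.8 kg.
Tool frame: the origin (TCP) lies midway between the tips of the shut fingers; the grasp point (between the pads) lies 19 mm behind it; x points along the fingers, z is the direction in which the jaws open and shut, and the axes are right-handed (so a half turn about x gives the same grasp; the last joint's range is limited). The gripper opens to 85 mm and grips with 20 to 120 N. Pads are 22 mm wide; open, the fingers measure 114 mm over their backs; the gripper's body (76 mm by 85 mm) begins 54 mm behind the grasp point. The pads swing forward as they close: fully open they stand 13 mm farther back than shut.
Start: joints at [1.201, 0.477, 0.022, 1.555, -0.011, 1.109, -0.083], TCP at [0.175, -0.652, 0.204] pointing down, gripper open.
Joint ranges: [-2.96, 2.96], [-0.34, 2.1], [-1.41, 1.46], [0.24, 2.44], [-1.37, 4.51], [0.17, 1.92], [-2.96, 2.96]. Speed limits (rad/s): [2.39, 2.39, 3.14, 3.14, 3.14, 3.14, 3.14].

## Interface

Orientations are given as a unit quaternion [w, x, y, z].
In Python, from station import bot gives the robot as it stands. The module is installed in compiled form; this text tells all that it offers.
- The arm moves only by the shell command python3 -m jog 'ROWS' [FORCE]. ROWS is text: rows parted by semicolons, each of 7 numbers parted by spaces: the shift along the tool's x, y, z in mm, then the turn, a rotation vector about the tool's x, y, z in units of 6 degrees (1.0 is 6 degrees), then the finger opening in mm, from 0 to 85.4. A call has 1 to 5 rows; each row shifts and turns the commanded pose from where the row before left it, along the tool's axes as they then stand; what a row does not reach is not made up. A row lasts 1/10 s, in which the tool goes at most 50 mm and 8.59 degrees, less where a joint would pass 70% of its speed; a pose out of reach is approached as far as the arm can. A call with a gripper value outside its range is refused whole. The fingers move at their own pace and stop on an object; FORCE is the grip in N (left out, the last holds). Time passes only in rows, so rows that do not move let the fingers close. It gives the time, the measured TCP pose, the force and the opening at its end, in the units of the state.
- bot.get_obs(): the state, without advancing time (a new reading comes with each control period).
- bot.read_camera(name): name is "scene" or "side" or "wrist"; returns (picture, depth): 420x560x3 uint8, red, green, blue; 420x560 float32, m along the optical axis (not along the pixel's ray), 0 where there is no reading.
- bot.calibration(name): a dict with "fx", "fy", "cx", "cy" (pixels), "D" ([k1, k2, p1, p2, k3] as OpenCV has them; the pictures are not rectified), "T" (4x4, takes a point from camera to world coordinates). Camera axes: x right, y up, looking along -z (the intrinsics and any distortion apply to the point x, -y, -z); pixel columns grow to the right and rows downward; lengths in m; the calibration is good to about 2 mm. A picture is of the moment at which its call begins: read the wrist's pose just before it. calibration takes no time and is no camera call; for the wrist camera it gives the pose at the moment of the call.
- bot.hand_in(): hands the job in, once; it reports no verdict.
The state is a dict: "t": time; "q": joint angles; "joint_vel": joint speeds; "joint_torque": joint torques, N m; "eef_pos": TCP position; "tool_rot": TCP orientation; "contact_force": force on the tool from outside, world axes, zero at the start; "torque": the same for the moment, N m; "gripper_width": opening from 0.0 (shut) to 1.0 (fully open).
Only numpy, scipy, OpenCV 4.12 (cv2) and the standard library are available. Lean on these libraries where they do the work, as an engineer would, in place of code of your own. Each camera call takes 0.05 s, during which the arm holds its last target.

## Working session

There is one attempt and no reset: what is moved stays moved. The work goes in short steps, Python scripts to look and compute and a shell command to move; the robot and the scene stay as the last step left them, time stands still between calls to the robot, and variables do not carry over. Pictures are saved under pics/ and viewed, and the job is handed in when it is done.

```bash
ls; mkdir -p pics
python3 - <<'E'
from station import bot
import cv2,numpy as np
o=bot.get_obs()
for k in o: print(k,np.round(o[k],3))
for n in ("scene","side","wrist"):
    c=bot.calibration(n); print(n,{k:np.round(c[k],3).tolist() for k in c})
    p,d=bot.read_camera(n); cv2.imwrite(f"pics/a_{n}.png",p[:,:,::-1]); np.savez(f"a_{n}.npz",p=p,d=d,T=c["T"])
    print((d>0).mean())
E
```

```text
pics
t 0.0
q [ 1.201  0.478  0.022  1.556 -0.012  1.109 -0.083]
joint_vel [ 0.001 -0.     0.    -0.002  0.001  0.001  0.001]
joint_torque [ 1.0000e-03 -5.9643e+01  1.6080e+00 -2.8119e+01  1.2000e-02  9.0000e-03
 -0.0000e+00]
eef_pos [ 0.175 -0.651  0.203]
tool_rot [ 0.56   0.431  0.562 -0.43 ]
contact_force [-0.102 -0.655  0.036]
torque [ 0.013 -0.028 -0.001]
gripper_width 1.002
scene {'fx': 434.668, 'fy': 434.668, 'cx': 281.34, 'cy': 212.61, 'D': [-0.086, 0.0, 0.0, 0.0, 0.0], 'T': [[-0.128, -0.776, 0.618, 1.225], [0.992, -0.11, 0.068, 0.047], [0.015, 0.622, 0.783, 0.853], [0.0, 0.0, 0.0, 1.0]]}
0.9959778911564626
side {'fx': 442.602, 'fy': 442.602, 'cx': 277.197, 'cy': 215.91, 'D': [-0.12, 0.0, 0.0, 0.0, 0.0], 'T': [[-0.985, 0.115, -0.125, 0.48], [-0.17, -0.641, 0.748, 0.614], [0.006, 0.759, 0.651, 0.62], [0.0, 0.0, 0.0, 1.0]]}
0.9961862244897959
wrist {'fx': 312.588, 'fy': 312.588, 'cx': 278.33, 'cy': 210.315, 'D': [-0.008, 0.0, 0.0, 0.0, 0.0], 'T': [[0.259, 0.919, 0.298, 0.25], [-0.966, 0.246, 0.079, -0.631], [-0.0, -0.308, 0.951, 0.373], [0.0, 0.0, 0.0, 1.0]]}
0.9959523809523809
```

View pics/a_scene.png

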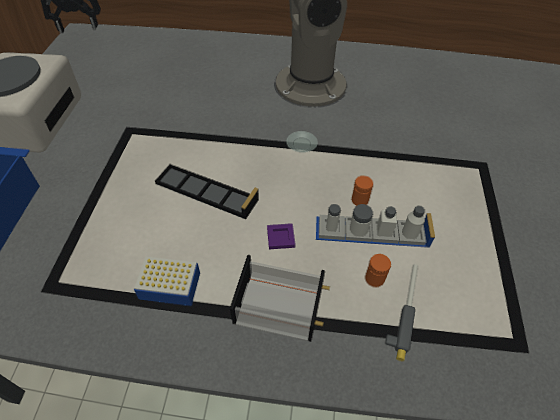

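View pics/a_side.png

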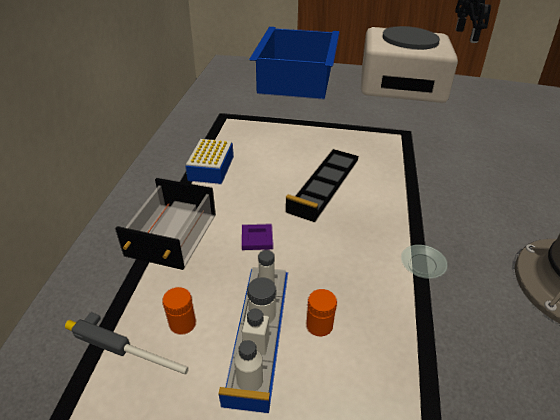

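View pics/a_wrist.png

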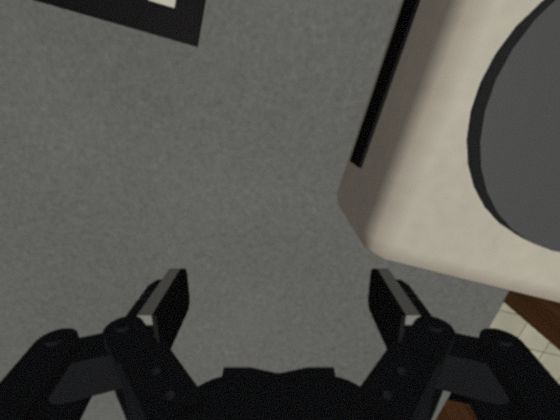

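Scene view: the supply rack is at (317..433, 215..245), with its brass end plate at (430,228). From the plate the order is round (416,222), square (389,220), jar (362,218), vial (334,217). The loading rack is at (157..257, 167..215), with its brass plate at (251,199). So vial goes to y=+96, jar to +32, square to -32 and round to -96. Next I measure with masks and two views.

```bash
cat > h.py <<'E'
import numpy as np,cv2
from station import bot
def ray(c,uv):
    K=np.array([[c["fx"],0,c["cx"]],[0,c["fy"],c["cy"]],[0,0,1.]])
    p=cv2.undistortPoints(np.array(uv,float).reshape(-1,1,2),K,np.array(c["D"],float)).reshape(-1,2)
    T=np.array(c["T"]); d=np.c_[p[:,0],-p[:,1],-np.ones(len(p))]@T[:3,:3].T
    return T[:3,3],d
def plane(c,uv,z):
    o,d=ray(c,uv); return o+d*((z-o[2])/d[:,2])[:,None]
def tri(c1,u1,c2,u2):
    o1,d1=ray(c1,u1);o2,d2=ray(c2,u2);d1=d1[0];d2=d2[0]
    s=np.linalg.lstsq(np.c_[d1,-d2],o2-o1,rcond=None)[0]
    a=o1+s[0]*d1;b=o2+s[1]*d2
    return (a+b)/2,np.linalg.norm(a-b)
def blobs(m,amin=20):
    n,l,s,ce=cv2.connectedComponentsWithStats(m.astype(np.uint8),connectivity=8)
    return [(s[i],ce[i],l==i) for i in range(1,n) if s[i,4]>=amin]
E
python3 - <<'E'
from h import *
P={n:np.load(f"a_{n}.npz")["p"] for n in("scene","side")}
for n in P:
    h=cv2.cvtColor(P[n],cv2.COLOR_RGB2HSV)
    for nm,m in (("brass",cv2.inRange(h,(10,90,110),(28,255,255))),("blue",cv2.inRange(h,(100,120,50),(125,255,255))),("dark",cv2.inRange(h,(0,0,0),(179,255,60)))):
        for s,ce,l in blobs(m,30): print(n,nm,s,ce.round(1))
    x0,y0,x1,y1={"scene":(150,150,450,260),"side":(210,140,370,415)}[n]
    k=2 if n=="side" else 2.6
    cv2.imwrite(f"pics/b_{n}.png",cv2.resize(P[n][y0:y1,x0:x1,::-1],None,fx=k,fy=k,interpolation=cv2.INTER_CUBIC))
E
```

```text
scene brass [355 176  18  14 191] [363.8 182. ]
scene brass [242 187  16  21  88] [249.5 197.3]
scene brass [427 213   8  24  93] [430.6 224.5]
scene brass [370 254  21  19 296] [380.1 262.4]
scene brass [397 349   9  11  68] [401.1 353.7]
scene blue [   0  147   40  103 2400] [ 13.6 188.8]
scene blue [316 217 118  30 344] [380.  236.7]
scene blue [134 264  66  42 695] [170.9 293.8]
scene dark [  5   0  32  54 270] [18.2 21.8]
scene dark [ 21   0  23  45 138] [30.5 17.4]
scene dark [  40    0  177   33 1626] [100.1   8.6]
scene dark [ 214    0  123   85 1988] [296.1  43. ]
scene dark [302   0  44  32 951] [322.8  13. ]
scene dark [467   1  36   4  54] [483.7   2.8]
scene dark [357   2  22   3  31] [366.9   3.2]
scene dark [429   7  21   4  32] [438.2   9. ]
scene dark [440  10  23   6  45] [453.1  12. ]
scene dark [477  10  23   4  33] [486.5  11.6]
scene dark [431  13  74   8 155] [466.6  16.9]
scene dark [341  16 100  13 532] [383.  22.]
scene dark [546  21  14   6  39] [553.3  23.5]
scene dark [163  24  29   5  47] [176.6  26.4]
scene dark [443  27 117  20 683] [499.6  34.7]
scene
[... 2325 characters left out ...]
 145  11  36  43] [228.1 162. ]
side dark [ 286  149   72   73 1455] [319.6 188. ]
side dark [ 155  172   60   44 1291] [184.8 193.4]
side dark [  99  226   86  108 2864] [139.7 266.1]
side dark [249 229  16   3  39] [255.9 229.8]
side dark [531 234  29  54 720] [550.5 261.1]
side dark [242 246  30   4  95] [256.1 247.3]
side dark [258 255  16  11  81] [265.9 261.5]
side dark [513 257  47  67 319] [532.7 295.8]
side dark [ 413  274   29  146 2527] [426.4 351.1]
side dark [247 290  29  15 174] [261.4 298.9]
side dark [ 77 315  24  12  60] [ 92.6 321.2]
side dark [247 316  16  10  81] [254.6 321.6]
side dark [  49  330   81   90 1720] [ 81.8 375.5]
side dark [239 349  18  11  94] [247.5 355.1]
```

View pics/b_scene.png

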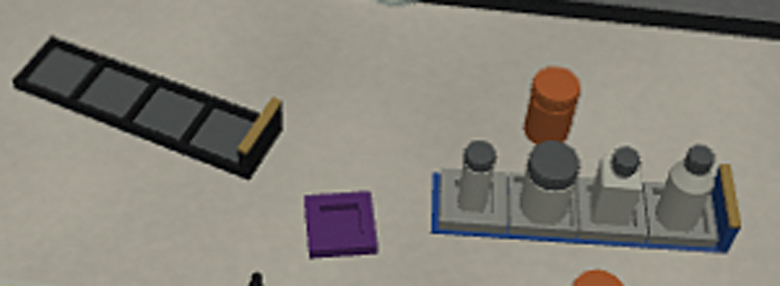

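View pics/b_side.png

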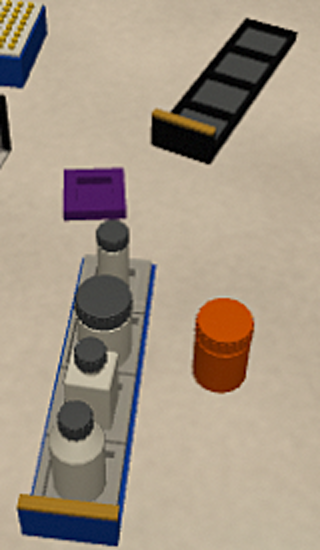

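Both crops agree with the order. Coarse positions come next, then overhead wrist views.

Run:
```python
from h import *
S=bot.calibration("scene");D=bot.calibration("side")
pts={"brassL":((249.5,197.3),(301.6,200)),"brassS":((430.6,224.5),(243.8,392.9)),
"vialcap":((333.8,211.5),(265.9,260)),"jarcap":((361.5,216.5),(261.6,296.5)),"sqcap":((390.3,213),(254.8,320)),"rdcap":((418.5,212),(247.5,353))}
for k,(a,b) in pts.items():
    p,e=tri(S,[a],D,[b]); print(k,p.round(4),round(e,4))
# loading rack far end corners & near
print(plane(S,[[170,165.5],[156,183],[246,217]],0.012).round(3))
# orange jars, purple block
for n,c in(("scene",S),("side",D)):
    p=np.load(f"a_{n}.npz")["p"];h=cv2.cvtColor(p,cv2.COLOR_RGB2HSV)
    for s,ce,l in blobs(cv2.inRange(h,(3,150,80),(14,255,255)),200): print(n,"or",ce, plane(c,[ce],0.035).round(3))
```

```text
brassL [ 0.5494 -0.1071  0.0435] 0.0006
brassS [0.5725 0.3306 0.044 ] 0.0003
vialcap [0.5854 0.0985 0.0685] 0.0002
jarcap [0.5795 0.1654 0.0533] 0.0009
sqcap [0.577  0.2285 0.0749] 0.0005
rdcap [0.5736 0.2915 0.0851] 0.0011
[[ 0.442 -0.346  0.012]
 [ 0.509 -0.364  0.012]
 [ 0.587 -0.11   0.012]]
scene or [362.04697987 189.95749441] [[0.478 0.168 0.035]]
scene or [377.99471831 269.45246479] [[0.708 0.206 0.035]]
side or [179.00339559 309.89983022] [[0.711 0.204 0.035]]
side or [320.79230769 311.98205128] [[0.482 0.166 0.035]]
```

```bash
cat > go.py <<'E'
# usage: go.py x y z jaw_deg(world angle of jaw axis, mod 180): prints turn and shift needed
import sys
from h import *
from scipy.spatial.transform import Rotation as R
def main(x,y,z,a):
    o=bot.get_obs();q=o["tool_rot"];r=R.from_quat([q[1],q[2],q[3],q[0]]);p=np.array(o["eef_pos"])
    best=None
    for k in(0,180):
        t=np.radians(a+k);Z=np.array([np.cos(t),np.sin(t),0]);X=np.array([0,0,-1.]);
        T=R.from_matrix(np.c_[X,np.cross(Z,X),Z]);v=(r.inv()*T).as_rotvec()
        if best is None or np.linalg.norm(v)<np.linalg.norm(best[1]): best=(T,v)
    d=np.array([x,y,z])-p
    zz=r.as_matrix()[:,2]
    print("t",round(o["t"],2),"pos",p.round(4),"jaw",round(np.degrees(np.arctan2(zz[1],zz[0])),2),"q7",np.round(o["q"][6],2),"w",round(o["gripper_width"],3),"F",np.round(o["contact_force"],1))
    print("turn units(6deg)",(np.degrees(best[1])/6).round(2),"| shift before turn mm",(r.inv().apply(d)*1000).round(1),"| after turn",(best[0].inv().apply(d)*1000).round(1))
if __name__=="__main__": main(*map(float,sys.argv[1:5]))
E
python3 - <<'E'
import h
print()
E
python3 go.py 0.43 -0.26 0.25 -16.6; python3 go.py 0.43 -0.26 0.25 163.4
```

```text
t 0.15 pos [ 0.1746 -0.6515  0.203 ] jaw -74.99 q7 -0.08 w 0.997 F [-0.1  0.9  0.3]
turn units(6deg) [-9.73 -0.01 -0.01] | shift before turn mm [ -46.6  348.1 -312.1] | after turn [-47.  448.2 132.9]
t 0.15 pos [ 0.1746 -0.6515  0.203 ] jaw -74.99 q7 -0.08 w 0.997 F [-0.1  0.9  0.3]
turn units(6deg) [-9.73 -0.01 -0.01] | shift before turn mm [ -46.6  348.1 -312.1] | after turn [-47.  448.2 132.9]
```

```bash
python3 go.py 0.498 -0.28 0.29 -16.6 | tail -1; python3 -m jog '-17 40 -25 0 0 0 85; -17 40 -25 0 0 0 85; -17 40 -25 0 0 0 85; -17 40 -25 0 0 0 85; -17 40 -25 0 0 0 85' 40; python3 go.py 0.498 -0.28 0.29 -16.6
```

```text
turn units(6deg) [-9.73 -0.01 -0.01] | shift before turn mm [ -86.6  408.6 -275.3] | after turn [-87.  448.4 203.8]
t: 0.65
eef_pos: [0.336, -0.4783, 0.2891]
tool_rot: [0.561, 0.43, 0.561, -0.43]
contact_force: [0.9, -0.8, -0.9]
gripper_width: 0.999
t 0.65 pos [ 0.336  -0.4783  0.2891] jaw -75.0 q7 -0.47 w 0.999 F [ 0.9 -0.8 -0.9]
turn units(6deg) [-9.73 -0.    0.  ] | shift before turn mm [  -0.9  207.8 -149.6] | after turn [ -0.9 236.3  98.6]
```

```bash
python3 -m jog '0 42 -30 0 0 0 85; 0 42 -30 0 0 0 85; 0 42 -30 0 0 0 85; 0 42 -30 0 0 0 85; 0 40 -30 0 0 0 85' >/dev/null; python3 -m jog '0 0 0 -1.39 0 0 85; 0 0 0 -1.39 0 0 85; 0 0 0 -1.39 0 0 85; 0 0 0 -1.39 0 0 85; 0 0 0 -1.39 0 0 85' >/dev/null;  python3 -m jog '0 0 0 -1.39 0 0 85; 0 0 0 -1.39 0 0 85; 0 0 0 0 0 0 85; 0 0 0 0 0 0 85'
python3 - <<'E'
from h import *
c=bot.calibration("wrist");p,d=bot.read_camera("wrist");np.savez("c_wrist.npz",p=p,d=d,**{k:np.array(v) for k,v in c.items()})
cv2.imwrite("pics/c_wrist.png",p[:,:,::-1])
E
python3 go.py 0.498 -0.28 0.29 -16.6
```

```text
t: 2.05
eef_pos: [0.4929, -0.2863, 0.2884]
tool_rot: [0.699, 0.104, 0.7, -0.104]
contact_force: [0.0, -0.0, 1.0]
gripper_width: 0.992
t 2.1 pos [ 0.4929 -0.2863  0.2884] jaw -16.83 q7 0.04 w 0.993 F [0.4 0.7 0.8]
turn units(6deg) [-0.04 -0.   -0.  ] | shift before turn mm [-1.6  7.5  3. ] | after turn [-1.6  7.5  3.1]
```

View pics/c_wrist.png

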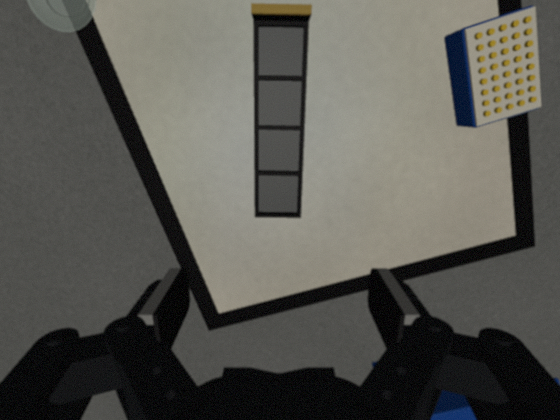

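Wrist view: the loading rack stands vertical, with its brass plate at (281,10) and four grey pocket floors at (280,50), (280,102), (279,150) and (278,194). It is nearly aligned with the tool.

Run:
```python
from h import *
f=np.load("c_wrist.npz");c={k:f[k] for k in("fx","fy","cx","cy","D","T")};p=f["p"]
g=p.max(2); print(g[100,245:312:3], g[35:60,280][::5], g[70:85,280])
sub=np.zeros_like(g,bool);sub[15:225,245:318]=1
for s,ce,l in blobs((g>62)&(g<130)&sub,300):
    # split pocket floors
    cnt=cv2.findContours(l.astype(np.uint8),0,2)[0][0]; rc=cv2.minAreaRect(cnt); box=cv2.boxPoints(rc)
    w=plane(c,box,0.004); print(s,ce.round(1),plane(c,[rc[0]],0.004).round(4),"sides",np.linalg.norm(np.diff(w,axis=0),axis=1).round(4))
d=((g<62)&sub).astype(np.uint8)
cnt=max(cv2.findContours(d,0,2)[0],key=cv2.contourArea); b=cv2.boxPoints(cv2.minAreaRect(cnt)); ap=cv2.approxPolyDP(cv2.convexHull(cnt),4,True).reshape(-1,2)
print(ap.tolist()); print(plane(c,ap,0.014).round(4))
h=cv2.cvtColor(p,cv2.COLOR_RGB2HSV)
m=cv2.inRange(h,(10,90,110),(28,255,255));m[30:]=0
for s,ce,l in blobs(m,60): print("brass",s,ce,plane(c,[ce],0.045))
```

```text
[150 151 155  83  33  85  82  85  83  84  83  85  85  82  82  82  83  81
  81  31  95 152 150] [81 79 81 82 83] [82 84 85 85 73 55 37 27 28 32 47 74 81 86 81]
[251  15  61 204 613] [281.3 123.6] [[ 0.5162 -0.2212  0.004 ]] sides [0.0764 0.2741 0.0924]
[ 259   27   44   49 2068] [280.2  50.8] [[ 0.5393 -0.1419  0.004 ]] sides [0.0553 0.0571 0.0577]
[ 259   81   42   45 1828] [279.3 102.5] [[ 0.5193 -0.2035  0.004 ]] sides [0.0553 0.0574 0.0576]
[ 259  130   41   41 1592] [278.4 149.6] [[ 0.5002 -0.2646  0.004 ]] sides [0.0564 0.057  0.0587]
[ 259  176   39   36 1355] [277.6 193.2] [[ 0.48   -0.3261  0.004 ]] sides [0.0561 0.0543 0.0581]
[[309, 15], [299, 216], [256, 216], [253, 15]]
[[ 0.5845 -0.1148  0.014 ]
 [ 0.5009 -0.3661  0.014 ]
 [ 0.439  -0.3474  0.014 ]
 [ 0.5177 -0.0946  0.014 ]]
brass [252   4  59  10 511] [280.59295499   8.19765166] [[ 0.55012035 -0.10535343  0.045     ]]
```

```bash
python3 go.py 0.583 0.15 0.29 3.5
```

```text
t 2.1 pos [ 0.4929 -0.2863  0.2884] jaw -16.83 q7 0.04 w 0.993 F [0.4 0.7 0.8]
turn units(6deg) [-3.39 -0.   -0.  ] | shift before turn mm [ -1.6 443.7 -40.1] | after turn [ -1.6 430.  116.5]
```

```bash
python3 -m jog '0 0 0 -1.13 0 0 85; 0 0 0 -1.13 0 0 85; 0 0 0 -1.13 0 0 85; 0 40 11 0 0 0 85; 0 40 11 0 0 0 85' >/dev/null; python3 -m jog '0 40 11 0 0 0 85; 0 40 11 0 0 0 85; 0 40 11 0 0 0 85; 0 40 11 0 0 0 85; 0 40 11 0 0 0 85' >/dev/null;  python3 -m jog '0 40 11 0 0 0 85; 0 40 11 0 0 0 85; 0 30 10 0 0 0 85; 0 0 0 0 0 0 85; 0 0 0 0 0 0 85'
python3 - <<'E'
from h import *
c=bot.calibration("wrist");p,d=bot.read_camera("wrist");np.savez("d_wrist.npz",p=p,d=d,**{k:np.array(v) for k,v in c.items()})
cv2.imwrite("pics/d_wrist.png",p[:,:,::-1])
E
python3 go.py 0.583 0.15 0.29 3.5
```

```text
t: 3.6
eef_pos: [0.5764, 0.1105, 0.2883]
tool_rot: [0.707, -0.023, 0.707, 0.023]
contact_force: [-1.0, -0.7, 0.1]
gripper_width: 0.994
t 3.65 pos [0.5765 0.1092 0.2883] jaw 3.61 q7 -0.4 w 0.992 F [-0.1 -0.2 -0.3]
turn units(6deg) [ 0.02 -0.01  0.01] | shift before turn mm [-1.8 40.3  9.1] | after turn [-1.7 40.4  9. ]
```

View pics/d_wrist.png

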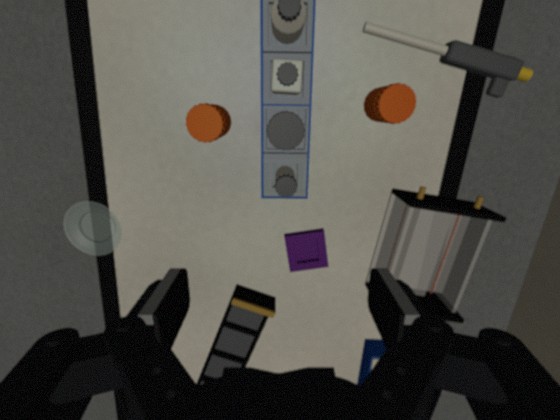

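Wrist view: round cap (290,10), square (288,75), jar lid (286,130), vial cap (285,180). I take a second wrist place farther on, for heights.

```bash
python3 -m jog '0 30 5 0 0 0 85; 0 30 4 0 0 0 85; 0 20 0 0 0 0 85; 0 0 0 0 0 0 85; 0 0 0 0 0 0 85'
python3 - <<'E'
from h import *
c=bot.calibration("wrist");p,d=bot.read_camera("wrist");np.savez("e_wrist.npz",p=p,d=d,**{k:np.array(v) for k,v in c.items()})
for n in "de":
    p=np.load(n+"_wrist.npz")["p"]; cv2.imwrite(f"pics/{n}_crop.png",cv2.resize(p[0:270,230:350,::-1],None,fx=2.2,fy=2.2,interpolation=cv2.INTER_CUBIC))
a,b=cv2.imread("pics/d_crop.png"),cv2.imread("pics/e_crop.png");cv2.imwrite("pics/de.png",np.hstack([a,b]))
E
```

```text
t: 4.15
eef_pos: [0.5806, 0.1887, 0.2884]
tool_rot: [0.707, -0.023, 0.707, 0.022]
contact_force: [0.4, 0.5, 0.3]
gripper_width: 0.995
```

View pics/de.png

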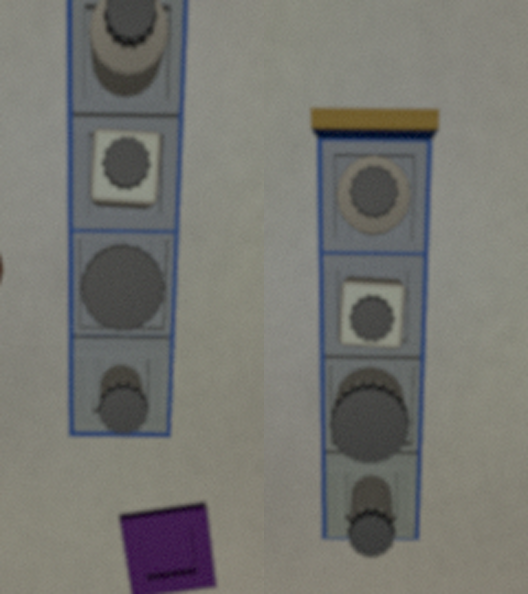

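```bash
cat > m.py <<'E'
from h import *
def L(n):
    f=np.load(n+"_wrist.npz"); return {k:f[k] for k in("fx","fy","cx","cy","D","T")}
d,e=L("d"),L("e")
P={"round":((289.1,6.4),(280,86.4),.098),"square":((287.3,73.6),(279.1,144.5),.088),"jar":((285.9,130.5),(277.7,192.7),.076),"vial":((286.4,185.5),(278.6,243.2),.082)}
for k,(a,b,z) in P.items():
    p,er=tri(d,[a],e,[b]); print(k,"tri",p.round(4),round(er,4),"planes",plane(d,[a],z)[0,:2].round(4),plane(e,[b],z)[0,:2].round(4))
q=lambda x,y:[(x-264)/2.2+230,y/2.2]
print("strip lower corners e, z3mm",plane(e,[q(322,538),q(420,538),q(317,138),q(434,138)],.003).round(4).tolist())
print("brass",plane(e,[q(375,115)],.045).round(4), "block seams z16mm",plane(e,[q(376,253),q(373,356),q(371,452)],.016).round(4).tolist())
E
python3 m.py
python3 - <<'E'
from h import *
S=bot.calibration("scene");D=bot.calibration("side")
f=np.load("c_wrist.npz");c={k:f[k] for k in("fx","fy","cx","cy","D","T")}
for a,n in (((280.7,51.3),"p96"),((279.5,102.8),"p32"),((278.6,149.8),"p-32"),((278,193.5),"p-96")):
  pass
# pocket floors in scene & side: grey blobs inside rack
for n,cc,box in(("scene",S,(150,160,260,220)),("side",D,(284,147,360,222))):
    p=np.load(f"a_{n}.npz")["p"];g=p.max(2);sub=np.zeros_like(g,bool);sub[box[1]:box[3],box[0]:box[2]]=1
    for s,ce,l in blobs((g>55)&(g<130)&sub,60):
        print(n,s,ce.round(1),plane(cc,[ce],.004).round(4))
E
```

```text
round tri [0.5756 0.2913 0.0859] 0.0002 planes [0.5754 0.288 ] [0.5757 0.2906]
square tri [0.5786 0.2274 0.0822] 0.0004 planes [0.5783 0.2268] [0.5788 0.228 ]
jar tri [0.5813 0.1654 0.071 ] 0.0006 planes [0.5815 0.1657] [0.5809 0.1668]
vial tri [0.5864 0.1007 0.0832] 0.0004 planes [0.5867 0.1004] [0.5862 0.1002]
strip lower corners e, z3mm [[0.5534, 0.0604, 0.003], [0.6241, 0.0648, 0.003], [0.5396, 0.3237, 0.003], [0.6102, 0.3281, 0.003]]
brass [[0.5739 0.3319 0.045 ]] block seams z16mm [[0.5794, 0.2597, 0.016], [0.5816, 0.1962, 0.016], [0.5844, 0.1315, 0.016]]
scene [161 169  25  18 266] [173.1 177.3] [[ 0.4762 -0.3288  0.004 ]]
scene [180 176  27  19 287] [193.4 185. ] [[ 0.4957 -0.2677  0.004 ]]
scene [201 184  27  20 305] [214.5 193.1] [[ 0.5153 -0.2064  0.004 ]]
scene [223 189  36  23 325] [237.4 200.7] [[ 0.5324 -0.143   0.004 ]]
side [328 154  25  14 188] [340.2 160.5] [[ 0.4786 -0.3329  0.004 ]]
side [318 167  26  14 218] [330.5 173.4] [[ 0.4984 -0.2717  0.004 ]]
side [306 180  28  16 255] [319.8 187.6] [[ 0.5184 -0.2103  0.004 ]]
side [286 194  37  14 139] [308.5 200.2] [[ 0.5387 -0.1591  0.004 ]]
```

```bash
python3 go.py 0.5757 0.2908 0.024 3.5
```

```text
t 4.2 pos [0.5808 0.188  0.2884] jaw 3.53 q7 -0.54 w 0.995 F [-0.9 -0.4 -0.2]
turn units(6deg) [ 0.01 -0.    0.01] | shift before turn mm [264.3 103.4   1.2] | after turn [264.4 102.9   1.2]
```

```bash
python3 -m jog '0 34 0 0 0 0 75; 0 34 0 0 0 0 75; 0 34 1 0 0 0 75; 30 0 0 0 0 0 75; 35 0 0 0 0 0 75' 40; python3 -m jog '35 0 0 0 0 0 75; 0 0 0 0 0 0 75; 0 0 0 0 0 0 75';  python3 go.py 0.5757 0.2908 0.024 3.5
```

```text
t: 4.7
eef_pos: [0.5761, 0.2922, 0.2243]
tool_rot: [0.708, -0.022, 0.705, 0.023]
contact_force: [0.2, -0.2, 0.4]
gripper_width: 0.876
t: 5.0
eef_pos: [0.5754, 0.2907, 0.189]
tool_rot: [0.707, -0.022, 0.707, 0.022]
contact_force: [0.1, -0.6, 1.0]
gripper_width: 0.88
t 5.0 pos [0.5754 0.2907 0.189 ] jaw 3.59 q7 -0.76 w 0.88 F [ 0.1 -0.6  1. ]
turn units(6deg) [ 0.01 -0.    0.01] | shift before turn mm [165.    0.3   0.3] | after turn [1.65e+02 1.00e-01 3.00e-01]
```

```bash
python3 -m jog '35 0 0 0 0 0 75; 35 0 0 0 0 0 75; 35 0 0 0 0 0 75; 35 0 0 0 0 0 75; 25 0 0 0 0 0 75'; python3 -m jog '0 0 0 0 0 0 75; 0 0 0 0 0 0 75'
python3 - <<'E'
from h import *
p,d=bot.read_camera("side");cv2.imwrite("pics/f.png",cv2.resize(p[180:420,150:400,::-1],None,fx=2.2,fy=2.2,interpolation=cv2.INTER_CUBIC))
E
```

```text
t: 5.5
eef_pos: [0.5765, 0.292, 0.0242]
tool_rot: [0.708, -0.022, 0.706, 0.023]
contact_force: [0.5, -0.8, 0.3]
gripper_width: 0.875
t: 5.7
eef_pos: [0.5765, 0.2929, 0.0258]
tool_rot: [0.708, -0.022, 0.706, 0.023]
contact_force: [0.6, 0.1, 0.5]
gripper_width: 0.873
```

View pics/f.png

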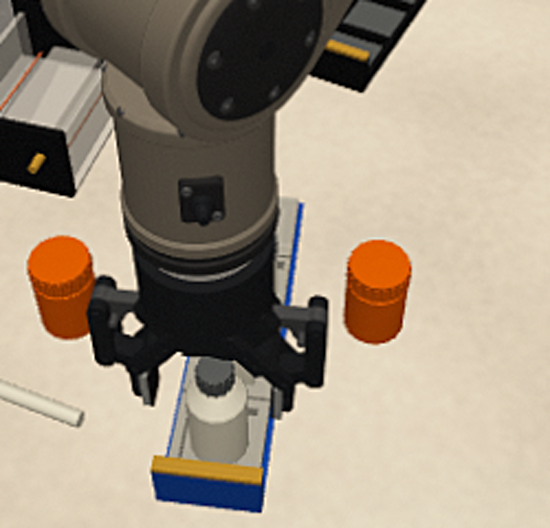

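The side view shows the round bottle's cap at (215,375) standing between the open pads, with no contact. I close now.

```bash
python3 -m jog '0 0 0 0 0 0 25; 0 0 0 0 0 0 25; 0 0 0 0 0 0 25; 0 0 0 0 0 0 25; 0 0 0 0 0 0 25' 40;python3 -m jog '0 0 0 0 0 0 25; 0 0 0 0 0 0 25; 0 0 0 0 0 0 25'; python3 -m jog '-5 0 0 0 0 0 25; -15 0 0 0 0 0 25; 0 0 0 0 0 0 25'
```

```text
t: 6.25
eef_pos: [0.5756, 0.2928, 0.0254]
tool_rot: [0.708, -0.023, 0.706, 0.023]
contact_force: [-0.9, -1.6, 7.4]
gripper_width: 0.444
t: 6.55
eef_pos: [0.5756, 0.2928, 0.0254]
tool_rot: [0.707, -0.023, 0.706, 0.023]
contact_force: [-1.0, -0.5, 6.9]
gripper_width: 0.444
t: 6.85
eef_pos: [0.5761, 0.2933, 0.0462]
tool_rot: [0.708, -0.022, 0.706, 0.024]
contact_force: [0.1, -0.0, -0.9]
gripper_width: 0.446
```

```bash
python3 -m jog '-30 0 0 0 0 0 25; -35 0 0 0 0 0 25; -35 0 0 0 0 0 25; -25 0 0 0 0 0 25; 0 0 0 0 0 0 25';python3 - <<'E'
from h import *
p,d=bot.read_camera("side");cv2.imwrite("pics/g.png",cv2.resize(p[100:420,100:400,::-1],None,fx=1.8,fy=1.8,interpolation=cv2.INTER_CUBIC))
E
python3 go.py 0.4795 -0.3265 0.165 -17.8
```

```text
t: 7.35
eef_pos: [0.5768, 0.294, 0.1733]
tool_rot: [0.709, -0.022, 0.704, 0.024]
contact_force: [0.6, 0.7, -1.1]
gripper_width: 0.443
t 7.4 pos [0.5758 0.293  0.1708] jaw 3.71 q7 -0.77 w 0.444 F [-0.7 -0.7 -1.8]
turn units(6deg) [ 3.59  0.03 -0.02] | shift before turn mm [   4.3 -612.  -136.2] | after turn [   5.8 -619.3   97.7]
```

View pics/g.png

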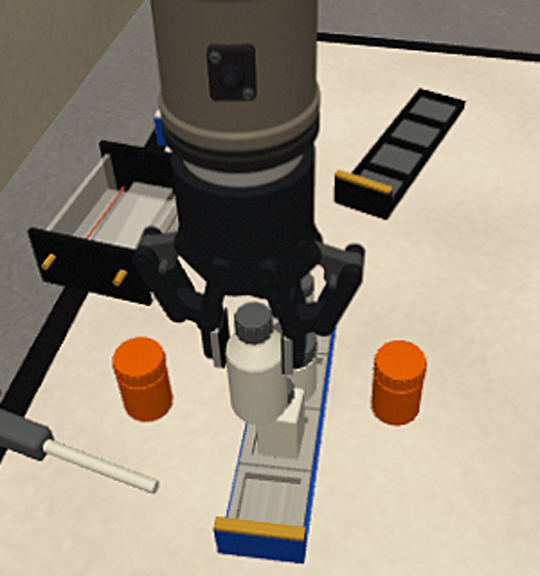

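The bottle is held upright in the side view and block_round is empty. Now I carry it.

```bash
for i in 1; do python3 -m jog '0 -15 -3 0 0 0 25; 0 -30 -7 0 0 0 25; 0 -38 -9 0 0 0 25; 0 -38 -9 0 0 0 25; 0 -38 -9 0 0 0 25' >/dev/null; python3 -m jog '0 -38 -9 0 0 0 25; 0 -38 -9 0 0 0 25; 0 -38 -9 0 0 0 25; 0 -38 -9 0 0 0 25; 0 -38 -9 0 0 0 25'; python3 -m jog '0 -38 -8 0 0 0 25; 0 -38 -8 0.5 0 0 25; 0 -38 -8 1 0 0 25; 0 -20 0 1 0 0 25; 0 0 0 1.1 0 0 25'; done;python3 go.py 0.4795 -0.3265 0.165 -17.8
```

```text
t: 8.4
eef_pos: [0.5131, -0.0641, 0.167]
tool_rot: [0.706, -0.023, 0.708, 0.022]
contact_force: [1.1, -0.2, -1.3]
gripper_width: 0.445
t: 8.9
eef_pos: [0.4918, -0.2014, 0.1667]
tool_rot: [0.697, 0.114, 0.699, -0.115]
contact_force: [-0.4, 0.6, -0.9]
gripper_width: 0.449
t 8.9 pos [ 0.4918 -0.2014  0.1667] jaw -18.57 q7 -0.21 w 0.449 F [-0.4  0.6 -0.9]
turn units(6deg) [-0.13 -0.03  0.02] | shift before turn mm [   1.8 -122.5   28.2] | after turn [   1.7 -122.9   26.6]
```

```bash
python3 -m jog '0 -38 9 -0.1 0 0 25; 0 -38 9 0 0 0 25; 0 -35 9 0 0 0 25; 0 -11 1 0 0 0 25; 0 0 0 0 0 0 25';python3 -m jog '0 0 0 0 0 0 25;0 0 0 0 0 0 25';python3 go.py 0.4795 -0.3265 0.03 -17.8;python3 - <<'E'
from h import *
c=bot.calibration("wrist");p,d=bot.read_camera("wrist");cv2.imwrite("pics/h.png",p[:,:,::-1])
E
```

```text
t: 9.4
eef_pos: [0.4825, -0.3232, 0.1669]
tool_rot: [0.698, 0.108, 0.7, -0.108]
contact_force: [0.2, -0.4, -1.1]
gripper_width: 0.448
t: 9.6
eef_pos: [0.4853, -0.3189, 0.1682]
tool_rot: [0.699, 0.106, 0.699, -0.105]
contact_force: [-0.1, 0.0, -1.3]
gripper_width: 0.44
t 9.6 pos [ 0.4853 -0.3189  0.1682] jaw -17.13 q7 0.02 w 0.44 F [-0.1  0.  -1.3]
turn units(6deg) [ 0.11 -0.01 -0.01] | shift before turn mm [138.2  -9.2  -3.2] | after turn [138.2  -9.1  -3.2]
```

View pics/h.png

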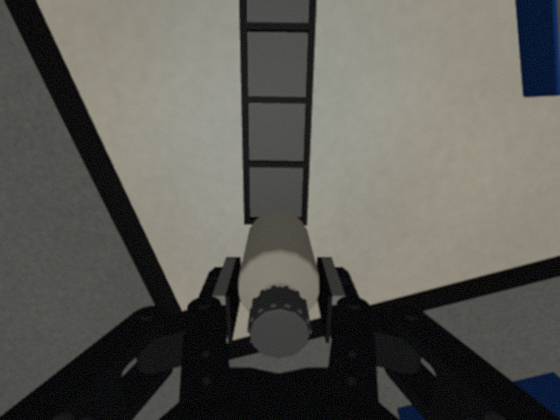

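```bash
python3 -m jog '25 -8 -3 0.1 0 0 25; 35 0 0 0 0 0 25; 35 0 0 0 0 0 25; 25 0 0 0 0 0 25; 10 0 0 0 0 0 25';python3 -m jog '0 0 0 0 0 0 25;0 0 0 0 0 0 25';python3 go.py 0.4795 -0.3265 0.0235 -17.8
```

```text
t: 10.15
eef_pos: [0.4788, -0.3256, 0.0362]
tool_rot: [0.697, 0.11, 0.7, -0.108]
contact_force: [0.2, 0.0, -1.0]
gripper_width: 0.446
t: 10.35
eef_pos: [0.4811, -0.3277, 0.0398]
tool_rot: [0.699, 0.109, 0.698, -0.11]
contact_force: [0.3, -0.8, -0.8]
gripper_width: 0.442
t 10.35 pos [ 0.4811 -0.3277  0.0398] jaw -17.83 q7 -0.05 w 0.442 F [ 0.3 -0.8 -0.8]
turn units(6deg) [-0.01  0.02  0.  ] | shift before turn mm [16.3  0.6 -1.9] | after turn [16.3  0.6 -1.9]
```

```bash
python3 -m jog '6 0 -1 0 0 0 25; 5 0 -1 0 0 0 25; 0 0 0 0 0 0 25; 0 0 0 0 0 0 25'; python3 -m jog '3 0 0 0 0 0 25; 2 0 0 0 0 0 25; 0 0 0 0 0 0 25; 0 0 0 0 0 0 25'
python3 - <<'E'
from h import *
p,d=bot.read_camera("side");cv2.imwrite("pics/i.png",cv2.resize(p[80:240,250:450,::-1],None,fx=3,fy=3,interpolation=cv2.INTER_CUBIC))
E
```

```text
t: 10.75
eef_pos: [0.478, -0.3272, 0.0277]
tool_rot: [0.699, 0.11, 0.698, -0.11]
contact_force: [0.2, -0.7, -0.9]
gripper_width: 0.446
t: 11.15
eef_pos: [0.4783, -0.3274, 0.0234]
tool_rot: [0.699, 0.11, 0.698, -0.11]
contact_force: [-3.1, 1.5, 8.5]
gripper_width: 0.444
```

View pics/i.png

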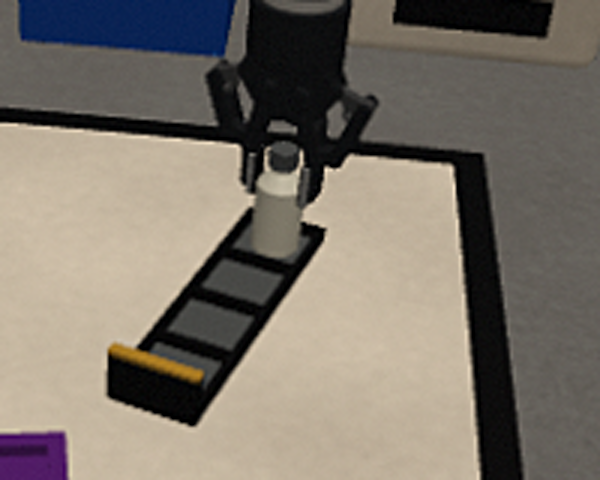

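Contact came at the expected height (8.5 N at TCP 23.4 mm), and the bottle's base sits inside the far pocket. I release and retreat.

```bash
python3 -m jog '0 0 0 0 0 0 45; 0 0 0 0 0 0 55; 0 0 0 0 0 0 70; 0 0 0 0 0 0 75; 0 0 0 0 0 0 75'; python3 -m jog '-10 0 0 0 0 0 75; -25 0 0 0 0 0 75; -38 0 0 0 0 0 75; -40 0 0 0 0 0 75; -40 0 0 0 0 0 75';python3 go.py 0.5787 0.2277 0.18 3.5
```

```text
t: 11.7
eef_pos: [0.4781, -0.3271, 0.0225]
tool_rot: [0.698, 0.11, 0.699, -0.11]
contact_force: [-0.0, 0.5, -0.5]
gripper_width: 0.883
t: 12.2
eef_pos: [0.4779, -0.3269, 0.1778]
tool_rot: [0.699, 0.11, 0.698, -0.11]
contact_force: [0.5, -0.3, -0.1]
gripper_width: 0.879
t 12.2 pos [ 0.4779 -0.3269  0.1778] jaw -17.87 q7 0.03 w 0.879 F [ 0.5 -0.3 -0.1]
turn units(6deg) [-3.56  0.   -0.  ] | shift before turn mm [ -2.2 558.8 -74.2] | after turn [ -2.2 547.4 134.4]
```

Next is the square bottle. I turn first, then shift.

```bash
python3 -m jog '0 0 0 -1.18 0 0 75; 0 0 0 -1.18 0 0 75; 0 20 5 -1.2 0 0 75; 0 40 10 0 0 0 75; 0 40 10 0 0 0 75' >/dev/null; python3 -m jog '0 40 10 0 0 0 75; 0 40 10 0 0 0 75; 0 40 10 0 0 0 75; 0 40 10 0 0 0 75; 0 40 10 0 0 0 75' >/dev/null;  python3 -m jog '0 40 10 0 0 0 75; 0 40 10 0 0 0 75; 0 40 10 0 0 0 75; 0 40 10 0 0 0 75; 0 30 5 0 0 0 75'; python3 go.py 0.5787 0.2277 0.18 3.5
```

```text
t: 13.7
eef_pos: [0.5708, 0.1718, 0.1765]
tool_rot: [0.707, -0.022, 0.706, 0.023]
contact_force: [0.1, 0.3, 0.8]
gripper_width: 0.877
t 13.7 pos [0.5708 0.1718 0.1765] jaw 3.59 q7 -0.59 w 0.877 F [0.1 0.3 0.8]
turn units(6deg) [ 0.02  0.01 -0.01] | shift before turn mm [-3.4 55.3 11.4] | after turn [-3.5 55.3 11.3]
```

```bash
python3 -m jog '0 28 6 0 0 0 75; 0 26 5 0 0 0 75; 0 0 0 0 0 0 75; 0 0 0 0 0 0 75'; python3 go.py 0.5787 0.2277 0.024 3.5;python3 - <<'E'
from h import *
p,d=bot.read_camera("wrist");cv2.imwrite("pics/j.png",p[:,:,::-1])
E
```

```text
t: 14.1
eef_pos: [0.5781, 0.2235, 0.176]
tool_rot: [0.707, -0.022, 0.707, 0.022]
contact_force: [0.6, -0.7, -0.7]
gripper_width: 0.878
t 14.1 pos [0.5781 0.2235 0.176 ] jaw 3.55 q7 -0.67 w 0.878 F [ 0.6 -0.7 -0.7]
turn units(6deg) [0.01 0.   0.  ] | shift before turn mm [152.    4.1   0.8] | after turn [152.    4.1   0.8]
```

View pics/j.png

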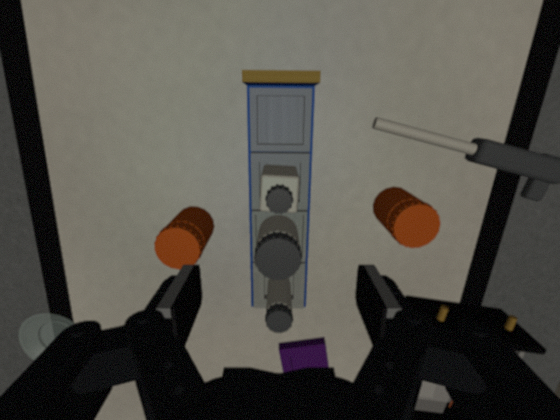

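The square bottle's cap is at (280,198), centred between the pads (180 and 375) and slightly turned. I descend and close.

```bash
python3 -m jog '25 4 1 0 0 0 75; 35 0 0 0 0 0 75; 35 0 0 0 0 0 75; 35 0 0 0 0 0 75; 21 0 0 0 0 0 75'; python3 -m jog '0 0 0 0 0 0 75; 0 0 0 0 0 0 60; 0 0 0 0 0 0 50; 0 0 0 0 0 0 42; 0 0 0 0 0 0 36'; python3 -m jog '0 0 0 0 0 0 25; 0 0 0 0 0 0 25; 0 0 0 0 0 0 25; 0 0 0 0 0 0 25; 0 0 0 0 0 0 25' 40; python3 -m jog '-5 0 0 0 0 0 25; -15 0 0 0 0 0 25; 0 0 0 0 0 0 25'
```

```text
t: 14.65
eef_pos: [0.5782, 0.2241, 0.022]
tool_rot: [0.706, -0.022, 0.708, 0.02]
contact_force: [-0.1, -0.3, -0.3]
gripper_width: 0.878
t: 15.15
eef_pos: [0.5799, 0.2276, 0.0261]
tool_rot: [0.707, -0.021, 0.706, 0.022]
contact_force: [-1.4, -1.1, 5.4]
gripper_width: 0.425
t: 15.65
eef_pos: [0.5799, 0.2276, 0.0263]
tool_rot: [0.708, -0.021, 0.706, 0.021]
contact_force: [-1.8, -1.8, 9.2]
gripper_width: 0.409
t: 15.95
eef_pos: [0.5805, 0.2281, 0.047]
tool_rot: [0.708, -0.021, 0.706, 0.022]
contact_force: [-0.2, -0.7, -1.5]
gripper_width: 0.406
```

```bash
python3 -m jog '-30 0 0 0 0 0 25; -35 0 0 0 0 0 25; -35 0 0 0 0 0 25; -25 0 0 0 0 0 25; 0 0 0 0 0 0 25';python3 - <<'E'
from h import *
p,d=bot.read_camera("side");cv2.imwrite("pics/k.png",cv2.resize(p[100:420,100:400,::-1],None,fx=1.8,fy=1.8,interpolation=cv2.INTER_CUBIC))
E
python3 go.py 0.499 -0.2653 0.165 -17.8
```

```text
t: 16.45
eef_pos: [0.5813, 0.2288, 0.174]
tool_rot: [0.709, -0.02, 0.704, 0.022]
contact_force: [0.3, 0.8, -0.9]
gripper_width: 0.414
t 16.5 pos [0.5801 0.2279 0.1715] jaw 3.47 q7 -0.68 w 0.408 F [-0.8 -0.7 -2. ]
turn units(6deg) [ 3.55  0.03 -0.02] | shift before turn mm [   5.6 -487.4 -110.9] | after turn [   6.5 -494.4   73.5]
```

View pics/k.png

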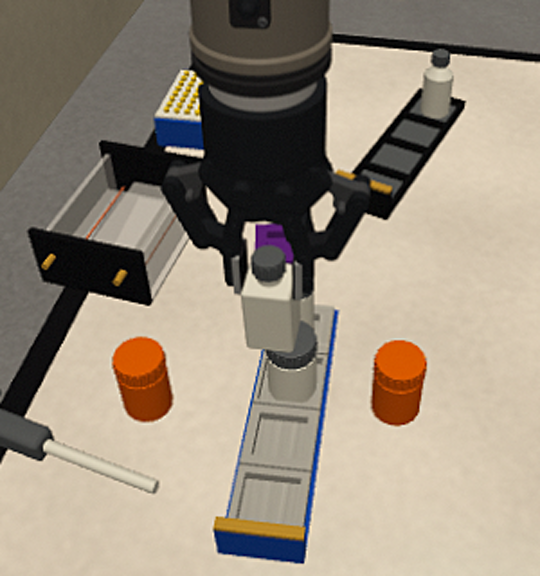

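The square is held upright, and the round stands in the far pocket at (438,85).

```bash
python3 -m jog '0 -15 -3 0 0 0 25; 0 -30 -7 0 0 0 25; 0 -38 -9 0 0 0 25; 0 -38 -9 0 0 0 25; 0 -38 -9 0 0 0 25' >/dev/null; python3 -m jog '0 -38 -9 0 0 0 25; 0 -38 -9 0 0 0 25; 0 -38 -9 0 0 0 25; 0 -38 -9 0 0 0 25; 0 -38 -9 0 0 0 25' >/dev/null; python3 -m jog '0 -38 -8 0.5 0 0 25; 0 -20 0 1 0 0 25; 0 -20 0 1 0 0 25; 0 0 0 1 0 0 25; 0 0 0 0 0 0 25';python3 go.py 0.499 -0.2653 0.165 -17.8
```

```text
t: 18.0
eef_pos: [0.5088, -0.2058, 0.1678]
tool_rot: [0.697, 0.109, 0.7, -0.109]
contact_force: [0.7, 0.7, -0.1]
gripper_width: 0.409
t 18.0 pos [ 0.5088 -0.2058  0.1678] jaw -17.71 q7 -0.21 w 0.409 F [ 0.7  0.7 -0.1]
turn units(6deg) [ 0.01 -0.03  0.  ] | shift before turn mm [  2.8 -59.7   8.8] | after turn [  2.8 -59.6   8.9]
```

```bash
python3 -m jog '0 -30 5 0 0 0 25; 0 -29 4 0 0 0 25; 0 0 0 0 0 0 25; 0 0 0 0 0 0 25';python3 go.py 0.499 -0.2653 0.035 -17.8
```

```text
t: 18.4
eef_pos: [0.5006, -0.2636, 0.1685]
tool_rot: [0.698, 0.108, 0.7, -0.107]
contact_force: [0.3, 0.4, -1.9]
gripper_width: 0.409
t 18.4 pos [ 0.5006 -0.2636  0.1685] jaw -17.47 q7 -0.09 w 0.409 F [ 0.3  0.4 -1.9]
turn units(6deg) [ 0.06 -0.02 -0.  ] | shift before turn mm [133.5  -2.2  -0.7] | after turn [133.5  -2.1  -1. ]
```

```bash
python3 -m jog '25 -2 -1 0.05 0 0 25; 35 0 0 0 0 0 25; 35 0 0 0 0 0 25; 25 0 0 0 0 0 25; 10 0 0 0 0 0 25' >/dev/null;python3 -m jog '0 0 0 0 0 0 25;0 0 0 0 0 0 25';python3 go.py 0.499 -0.2653 0.0243 -17.8
```

```text
t: 19.1
eef_pos: [0.5012, -0.2646, 0.0405]
tool_rot: [0.699, 0.109, 0.698, -0.109]
contact_force: [0.2, 0.1, -0.6]
gripper_width: 0.412
t 19.1 pos [ 0.5012 -0.2646  0.0405] jaw -17.74 q7 -0.19 w 0.412 F [ 0.2  0.1 -0.6]
turn units(6deg) [ 0.01  0.01 -0.  ] | shift before turn mm [16.2 -1.3 -1.9] | after turn [16.2 -1.3 -1.9]
```

```bash
python3 -m jog '6 -1 -2 0 0 0 25; 5 0 0 0 0 0 25; 0 0 0 0 0 0 25; 0 0 0 0 0 0 25'; python3 -m jog '3 0 0 0 0 0 25; 2 0 0 0 0 0 25; 0 0 0 0 0 0 25; 0 0 0 0 0 0 25'
python3 - <<'E'
from h import *
p,d=bot.read_camera("side");cv2.imwrite("pics/l.png",cv2.resize(p[80:240,250:450,::-1],None,fx=3,fy=3,interpolation=cv2.INTER_CUBIC))
E
```

```text
t: 19.5
eef_pos: [0.4981, -0.2654, 0.0287]
tool_rot: [0.699, 0.11, 0.699, -0.11]
contact_force: [0.0, -0.1, -0.6]
gripper_width: 0.41
t: 19.9
eef_pos: [0.4983, -0.2656, 0.0243]
tool_rot: [0.699, 0.109, 0.698, -0.11]
contact_force: [-1.2, 0.5, 8.2]
gripper_width: 0.412
```

View pics/l.png

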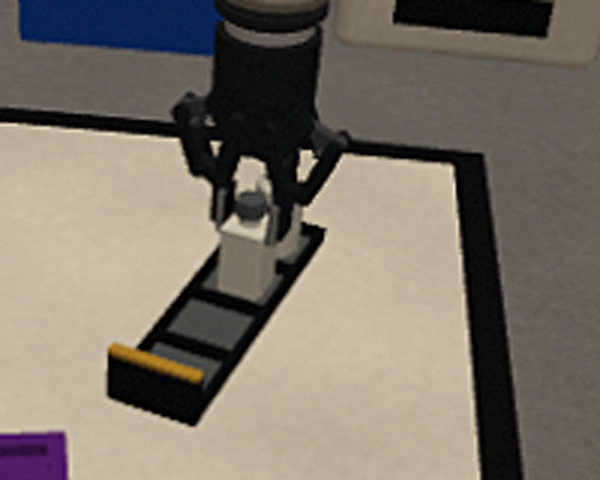

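The square bottle stands in the third pocket, with floor contact of 8 N at the expected height. I release and go for the jar.

```bash
python3 -m jog '0 0 0 0 0 0 45; 0 0 0 0 0 0 55; 0 0 0 0 0 0 70; 0 0 0 0 0 0 75; 0 0 0 0 0 0 75'; python3 -m jog '-10 0 0 0 0 0 75; -25 0 0 0 0 0 75; -38 0 0 0 0 0 75; -40 0 0 0 0 0 75; -40 0 0 0 0 0 75' >/dev/null;python3 go.py 0.5811 0.1665 0.18 3.5
```

```text
t: 20.45
eef_pos: [0.498, -0.2653, 0.0235]
tool_rot: [0.699, 0.11, 0.699, -0.11]
contact_force: [0.8, 0.7, -0.5]
gripper_width: 0.875
t 20.95 pos [ 0.4979 -0.2651  0.1788] jaw -17.8 q7 -0.09 w 0.878 F [ 0.4 -0.8  0.3]
turn units(6deg) [-3.55  0.   -0.  ] | shift before turn mm [ -1.2 436.4 -52.7] | after turn [ -1.2 425.7 109.4]
```

```bash
python3 -m jog '0 0 0 -1.18 0 0 75; 0 0 0 -1.18 0 0 75; 0 20 5 -1.2 0 0 75; 0 40 11 0 0 0 75; 0 40 11 0 0 0 75' >/dev/null; python3 -m jog '0 40 11 0 0 0 75; 0 40 11 0 0 0 75; 0 40 11 0 0 0 75; 0 40 11 0 0 0 75; 0 40 11 0 0 0 75' >/dev/null;  python3 -m jog '0 40 11 0 0 0 75; 0 40 11 0 0 0 75; 0 25 5 0 0 0 75; 0 0 0 0 0 0 75; 0 0 0 0 0 0 75'; python3 go.py 0.5811 0.1665 0.18 3.5
```

```text
t: 22.45
eef_pos: [0.5842, 0.1453, 0.1769]
tool_rot: [0.707, -0.022, 0.707, 0.022]
contact_force: [0.3, 0.2, 0.3]
gripper_width: 0.875
t 22.45 pos [0.5842 0.1453 0.1769] jaw 3.62 q7 -0.54 w 0.875 F [0.3 0.2 0.3]
turn units(6deg) [0.02 0.   0.  ] | shift before turn mm [-3.1 21.4 -1.7] | after turn [-3.1 21.3 -1.8]
```

```bash
python3 -m jog '0 15 -2 0 0 0 80; 0 7 0 0 0 0 80; 0 0 0 0 0 0 80; 0 0 0 0 0 0 80' ; python3 go.py 0.5811 0.1665 0.023 3.5;python3 - <<'E'
from h import *
p,d=bot.read_camera("wrist");cv2.imwrite("pics/m.png",p[:,:,::-1])
E
```

```text
t: 22.85
eef_pos: [0.581, 0.1666, 0.1767]
tool_rot: [0.707, -0.022, 0.707, 0.022]
contact_force: [-0.0, 0.6, -0.7]
gripper_width: 0.937
t 22.85 pos [0.581  0.1666 0.1767] jaw 3.54 q7 -0.58 w 0.937 F [-0.   0.6 -0.7]
turn units(6deg) [0.01 0.   0.  ] | shift before turn mm [ 1.537e+02 -0.000e+00  1.000e-01] | after turn [ 1.537e+02 -1.000e-01  1.000e-01]
```

View pics/m.png

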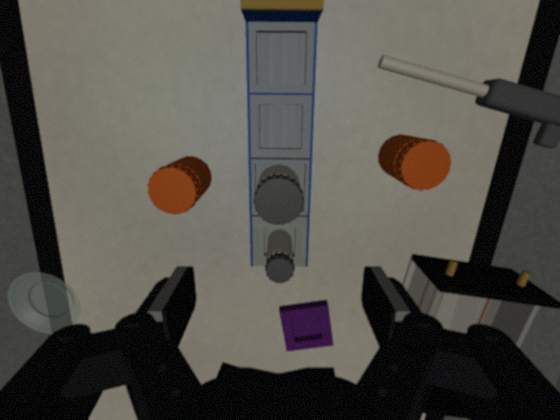

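The jar lid is at (279,200), centred between the pads, and the orange jars stand clear of the fingers.

```bash
python3 -m jog '25 0 0 0 0 0 80; 35 0 0 0 0 0 80; 35 0 0 0 0 0 80; 35 0 0 0 0 0 80; 25 0 0 0 0 0 80'; python3 -m jog '0 0 0 0 0 0 75; 0 0 0 0 0 0 65; 0 0 0 0 0 0 55; 0 0 0 0 0 0 48; 0 0 0 0 0 0 40'; python3 -m jog '0 0 0 0 0 0 30; 0 0 0 0 0 0 30; 0 0 0 0 0 0 30; 0 0 0 0 0 0 30' 40; python3 -m jog '-5 0 0 0 0 0 30; -15 0 0 0 0 0 30; 0 0 0 0 0 0 30'
```

```text
t: 23.4
eef_pos: [0.5802, 0.1654, 0.0192]
tool_rot: [0.706, -0.022, 0.708, 0.021]
contact_force: [-0.3, -0.1, 0.0]
gripper_width: 0.93
t: 23.9
eef_pos: [0.582, 0.1672, 0.0235]
tool_rot: [0.708, -0.022, 0.706, 0.022]
contact_force: [-1.9, -1.0, 5.1]
gripper_width: 0.518
t: 24.3
eef_pos: [0.582, 0.1672, 0.0235]
tool_rot: [0.708, -0.022, 0.706, 0.022]
contact_force: [-1.0, -0.6, 6.1]
gripper_width: 0.515
t: 24.6
eef_pos: [0.5827, 0.1676, 0.0443]
tool_rot: [0.708, -0.021, 0.705, 0.022]
contact_force: [1.0, 1.7, -1.1]
gripper_width: 0.518
```

Base lies 17.5 mm below the TCP, so the placing height is TCP 21.5 mm. I lift and carry.

```bash
python3 -m jog '-30 0 0 0 0 0 30; -35 0 0 0 0 0 30; -35 0 0 0 0 0 30; -25 0 0 0 0 0 30; 0 0 0 0 0 0 30';python3 - <<'E'
from h import *
p,d=bot.read_camera("side");cv2.imwrite("pics/n.png",cv2.resize(p[80:400,100:400,::-1],None,fx=1.8,fy=1.8,interpolation=cv2.INTER_CUBIC))
E
python3 go.py 0.5186 -0.2042 0.165 -17.8
```

```text
t: 25.1
eef_pos: [0.5835, 0.1681, 0.1711]
tool_rot: [0.709, -0.021, 0.704, 0.023]
contact_force: [-0.1, 0.6, -0.8]
gripper_width: 0.514
t 25.15 pos [0.5822 0.1673 0.1686] jaw 3.53 q7 -0.59 w 0.516 F [-0.1  0.3 -1.3]
turn units(6deg) [ 3.56  0.04 -0.01] | shift before turn mm [   3.  -366.9  -86.4] | after turn [   3.6 -373.2   53. ]
```

View pics/n.png

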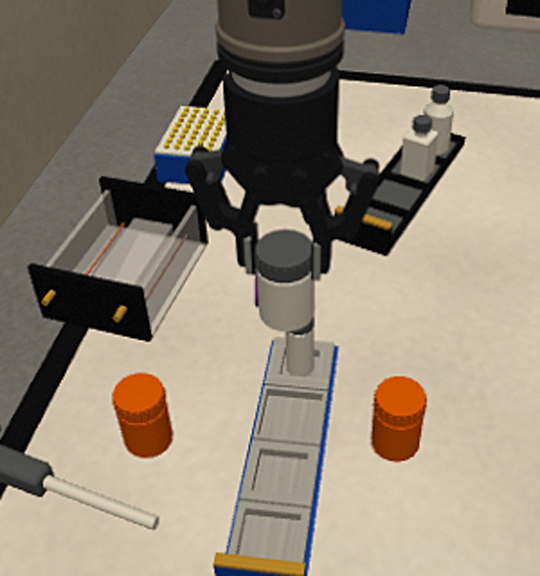

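```bash
python3 -m jog '0 -15 -3 0 0 0 30; 0 -30 -7 0 0 0 30; 0 -38 -10 0 0 0 30; 0 -38 -10 0 0 0 30; 0 -38 -10 0 0 0 30' >/dev/null; python3 -m jog '0 -38 -10 0 0 0 30; 0 -38 -10 0 0 0 30; 0 -38 -10 0.5 0 0 30; 0 -25 -5 1 0 0 30; 0 -10 0 1 0 0 30' >/dev/null; python3 -m jog '0 0 0 1 0 0 30; 0 0 0 0 0 0 30; 0 0 0 0 0 0 30';python3 go.py 0.5186 -0.2042 0.165 -17.8
```

```text
t: 26.45
eef_pos: [0.5211, -0.1453, 0.1655]
tool_rot: [0.698, 0.106, 0.7, -0.106]
contact_force: [0.5, 0.4, -1.3]
gripper_width: 0.515
t 26.45 pos [ 0.5211 -0.1453  0.1655] jaw -17.31 q7 -0.33 w 0.515 F [ 0.5  0.4 -1.3]
turn units(6deg) [ 0.08 -0.02  0.  ] | shift before turn mm [  0.5 -57.   15.1] | after turn [  0.5 -56.9  15.6]
```

```bash
python3 -m jog '0 -28 7 0 0 0 30; 0 -28 8 0.08 0 0 30; 0 0 0 0 0 0 30; 0 0 0 0 0 0 30';python3 go.py 0.5186 -0.2042 0.035 -17.8;python3 - <<'E'
from h import *
p,d=bot.read_camera("wrist");cv2.imwrite("pics/o.png",p[:,:,::-1])
E
```

```text
t: 26.85
eef_pos: [0.5192, -0.2032, 0.166]
tool_rot: [0.698, 0.11, 0.699, -0.11]
contact_force: [0.3, 1.3, -0.2]
gripper_width: 0.514
t 26.85 pos [ 0.5192 -0.2032  0.166 ] jaw -17.9 q7 -0.23 w 0.514 F [ 0.3  1.3 -0.2]
turn units(6deg) [-0.02 -0.01 -0.  ] | shift before turn mm [ 1.31e+02 -1.20e+00 -1.00e-01] | after turn [131.   -1.1  -0.3]
```

View pics/o.png

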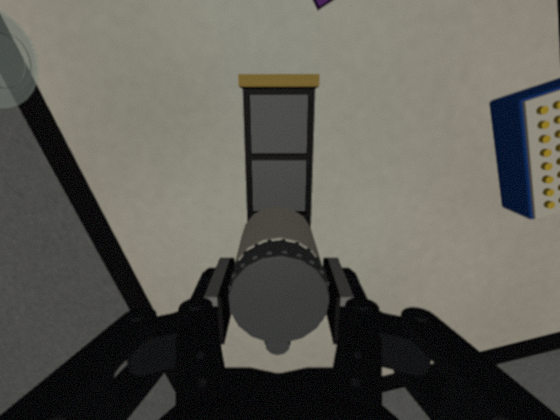

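The jar is centred on the rack axis (column 279), upright, and the pocket is clear.

```bash
python3 -m jog '25 -1 0 0 0 0 30; 35 0 0 0 0 0 30; 35 0 0 0 0 0 30; 25 0 0 0 0 0 30; 8 0 0 0 0 0 30' >/dev/null;python3 -m jog '0 0 0 0 0 0 30;0 0 0 0 0 0 30;0 0 0 0 0 0 30';python3 go.py 0.5186 -0.2042 0.0215 -17.8
```

```text
t: 27.7
eef_pos: [0.5208, -0.2039, 0.0401]
tool_rot: [0.699, 0.11, 0.698, -0.11]
contact_force: [-0.1, -0.4, -1.0]
gripper_width: 0.518
t 27.7 pos [ 0.5208 -0.2039  0.0401] jaw -17.91 q7 -0.32 w 0.518 F [-0.1 -0.4 -1. ]
turn units(6deg) [-0.02  0.03  0.  ] | shift before turn mm [18.6 -0.9 -2.1] | after turn [18.6 -0.9 -2. ]
```

```bash
python3 -m jog '7 -1 -2 0 0 0 30; 6 0 0 0 0 0 30; 0 0 0 0 0 0 30; 0 0 0 0 0 0 30'; python3 -m jog '4 0 0 0 0 0 30; 1 0 0 0 0 0 30; 0 0 0 0 0 0 30; 0 0 0 0 0 0 30'
python3 - <<'E'
from h import *
p,d=bot.read_camera("side");cv2.imwrite("pics/p.png",cv2.resize(p[80:240,250:450,::-1],None,fx=3,fy=3,interpolation=cv2.INTER_CUBIC))
E
```

```text
t: 28.1
eef_pos: [0.517, -0.2042, 0.0253]
tool_rot: [0.698, 0.11, 0.699, -0.11]
contact_force: [-0.2, -0.2, -1.1]
gripper_width: 0.513
t: 28.5
eef_pos: [0.5179, -0.2043, 0.0215]
tool_rot: [0.699, 0.11, 0.698, -0.11]
contact_force: [-2.3, 1.2, 7.6]
gripper_width: 0.521
```

View pics/p.png

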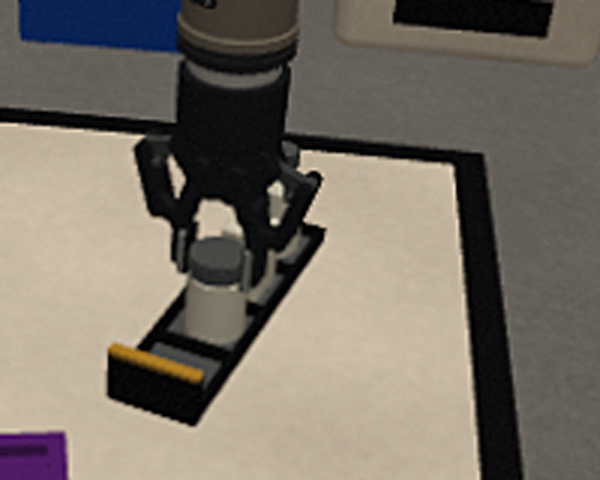

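The jar is in the second pocket, with floor contact at the expected 21.5 mm. I release and go for the vial.

```bash
python3 -m jog '0 0 0 0 0 0 50; 0 0 0 0 0 0 60; 0 0 0 0 0 0 75; 0 0 0 0 0 0 78; 0 0 0 0 0 0 78'; python3 -m jog '-10 0 0 0 0 0 78; -25 0 0 0 0 0 78; -38 0 0 0 0 0 78; -40 0 0 0 0 0 78; -40 0 0 0 0 0 78' >/dev/null;python3 go.py 0.5864 0.1002 0.18 3.5
```

```text
t: 29.05
eef_pos: [0.5172, -0.2042, 0.0205]
tool_rot: [0.698, 0.11, 0.698, -0.11]
contact_force: [0.4, 0.3, -0.2]
gripper_width: 0.917
t 29.55 pos [ 0.517  -0.2039  0.1758] jaw -17.92 q7 -0.22 w 0.913 F [ 0.3 -1.1 -0.3]
turn units(6deg) [-3.57  0.   -0.  ] | shift before turn mm [ -4.2 310.7 -27.6] | after turn [ -4.2 299.3  87.8]
```

```bash
python3 -m jog '0 0 0 -1.18 0 0 70; 0 0 0 -1.18 0 0 70; 0 20 5 -1.2 0 0 70; 0 40 12 0 0 0 70; 0 40 12 0 0 0 70' >/dev/null; python3 -m jog '0 40 12 0 0 0 70; 0 40 12 0 0 0 70; 0 40 12 0 0 0 70; 0 40 12 0 0 0 70; 0 30 9 0 0 0 70' >/dev/null;  python3 -m jog '0 0 0 0 0 0 70; 0 0 0 0 0 0 70'; python3 go.py 0.5864 0.1002 0.18 3.5
```

```text
t: 30.75
eef_pos: [0.5882, 0.0904, 0.174]
tool_rot: [0.707, -0.022, 0.707, 0.022]
contact_force: [0.1, -1.0, -0.2]
gripper_width: 0.821
t 30.75 pos [0.5882 0.0904 0.174 ] jaw 3.52 q7 -0.45 w 0.821 F [ 0.1 -1.  -0.2]
turn units(6deg) [0. 0. 0.] | shift before turn mm [-6.   9.8 -1.2] | after turn [-6.   9.8 -1.2]
```

```bash
python3 -m jog '0 10 -1 0 0 0 70; 0 0 0 0 0 0 70; 0 0 0 0 0 0 70'
python3 - <<'E'
from h import *
p,d=bot.read_camera("wrist");cv2.imwrite("pics/q.png",p[:,:,::-1])
E
python3 go.py 0.5864 0.1002 0.026 3.5
```

```text
t: 31.05
eef_pos: [0.5866, 0.099, 0.1737]
tool_rot: [0.707, -0.021, 0.707, 0.021]
contact_force: [-0.5, -0.3, 0.4]
gripper_width: 0.819
t 31.1 pos [0.5867 0.0989 0.1736] jaw 3.36 q7 -0.47 w 0.82 F [-0.5  0.1  0.6]
turn units(6deg) [-0.02  0.    0.  ] | shift before turn mm [147.6   1.4  -0.2] | after turn [147.6   1.3  -0.2]
```

View pics/q.png

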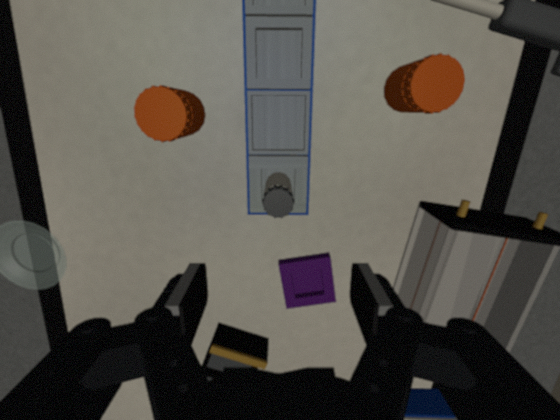

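The vial cap is at (278,200), centred.

```bash
python3 -m jog '25 1 0 0 0 0 65; 35 0 0 0 0 0 65; 35 0 0 0 0 0 65; 35 0 0 0 0 0 65; 18 0 0 0 0 0 65'; python3 -m jog '0 0 0 0 0 0 55; 0 0 0 0 0 0 48; 0 0 0 0 0 0 40; 0 0 0 0 0 0 32; 0 0 0 0 0 0 25'; python3 -m jog '0 0 0 0 0 0 14; 0 0 0 0 0 0 14; 0 0 0 0 0 0 14; 0 0 0 0 0 0 14' 40; python3 -m jog '-5 0 0 0 0 0 14; -15 0 0 0 0 0 14; 0 0 0 0 0 0 14'
```

```text
t: 31.6
eef_pos: [0.585, 0.0992, 0.0226]
tool_rot: [0.705, -0.021, 0.708, 0.02]
contact_force: [-0.2, 0.1, 0.8]
gripper_width: 0.767
t: 32.1
eef_pos: [0.5874, 0.1009, 0.0271]
tool_rot: [0.707, -0.021, 0.706, 0.021]
contact_force: [-2.2, -0.5, 4.3]
gripper_width: 0.305
t: 32.5
eef_pos: [0.5873, 0.1009, 0.0271]
tool_rot: [0.707, -0.021, 0.706, 0.021]
contact_force: [-0.9, -1.1, 5.7]
gripper_width: 0.306
t: 32.8
eef_pos: [0.5884, 0.1013, 0.0482]
tool_rot: [0.708, -0.021, 0.705, 0.021]
contact_force: [0.4, 0.6, 0.0]
gripper_width: 0.306
```

Gripped. Base lies 21.1 mm below the TCP, so I place at 25.1 mm. I lift and check.

```bash
python3 -m jog '-30 0 0 0 0 0 14; -35 0 0 0 0 0 14; -35 0 0 0 0 0 14; -25 0 0 0 0 0 14; 0 0 0 0 0 0 14';python3 - <<'E'
from h import *
p,d=bot.read_camera("side");cv2.imwrite("pics/r.png",cv2.resize(p[80:400,100:400,::-1],None,fx=1.8,fy=1.8,interpolation=cv2.INTER_CUBIC))
E
python3 go.py 0.538 -0.143 0.165 -17.8
```

```text
t: 33.3
eef_pos: [0.5892, 0.1017, 0.1751]
tool_rot: [0.709, -0.021, 0.704, 0.021]
contact_force: [-0.3, -0.3, -0.8]
gripper_width: 0.309
t 33.35 pos [0.5879 0.1011 0.1727] jaw 3.41 q7 -0.47 w 0.307 F [ 0.1 -0.5 -1.6]
turn units(6deg) [ 3.53  0.04 -0.01] | shift before turn mm [   7.4 -240.7  -64.4] | after turn [   7.7 -247.6   27.1]
```

View pics/r.png

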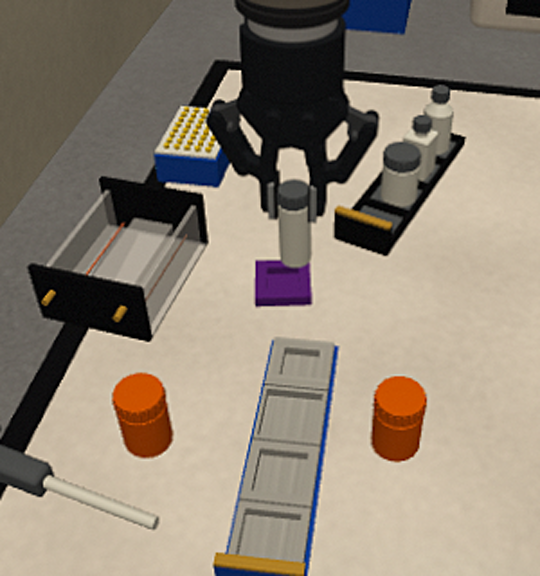

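The vial is held upright, and round, square and jar stand in their pockets. I carry on.

```bash
python3 -m jog '0 -15 -3 0 0 0 14; 0 -30 -8 0 0 0 14; 0 -38 -10 0 0 0 14; 0 -38 -10 0 0 0 14; 0 -38 -10 0.5 0 0 14' >/dev/null; python3 -m jog '0 -30 -8 1 0 0 14; 0 -15 0 1 0 0 14; 0 0 0 1 0 0 14; 0 0 0 0 0 0 14; 0 0 0 0 0 0 14' ; python3 go.py 0.538 -0.143 0.165 -17.8
```

```text
t: 34.35
eef_pos: [0.545, -0.1057, 0.1696]
tool_rot: [0.698, 0.107, 0.7, -0.107]
contact_force: [0.4, 0.4, -0.2]
gripper_width: 0.31
t 34.35 pos [ 0.545  -0.1057  0.1696] jaw -17.43 q7 -0.42 w 0.31 F [ 0.4  0.4 -0.2]
turn units(6deg) [ 0.06 -0.02  0.  ] | shift before turn mm [  4.6 -37.7   4.5] | after turn [  4.6 -37.6   4.7]
```

```bash
python3 -m jog '0 -18 2 0.06 0 0 14; 0 -19 2 0 0 0 14; 0 0 0 0 0 0 14; 0 0 0 0 0 0 14';python3 go.py 0.538 -0.143 0.04 -17.8;python3 - <<'E'
from h import *
p,d=bot.read_camera("wrist");cv2.imwrite("pics/s.png",p[:,:,::-1])
E
```

```text
t: 34.75
eef_pos: [0.5381, -0.1426, 0.1703]
tool_rot: [0.698, 0.11, 0.699, -0.11]
contact_force: [0.2, 1.0, -0.9]
gripper_width: 0.306
t 34.75 pos [ 0.5381 -0.1426  0.1703] jaw -17.96 q7 -0.35 w 0.306 F [ 0.2  1.  -0.9]
turn units(6deg) [-0.03 -0.    0.  ] | shift before turn mm [ 1.303e+02 -5.000e-01  1.000e-01] | after turn [130.3  -0.5   0. ]
```

View pics/s.png

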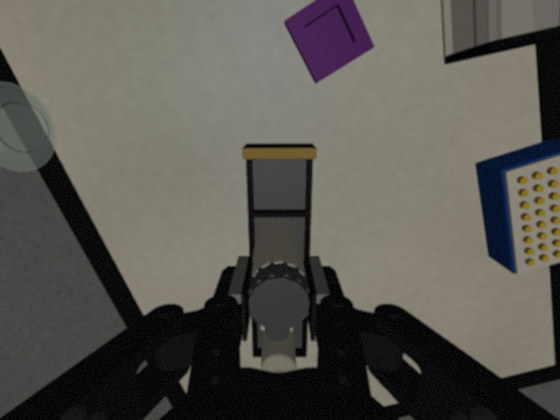

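The pocket below the tool spans rows 160–212, the same place in the image as the jar's pocket had at its stage, and the vial is centred on column 279. I descend.

```bash
python3 -m jog '25 0 0 0 0 0 14; 35 0 0 0 0 0 14; 35 0 0 0 0 0 14; 25 0 0 0 0 0 14; 8 0 0 0 0 0 14' >/dev/null;python3 -m jog '0 0 0 0 0 0 14;0 0 0 0 0 0 14;0 0 0 0 0 0 14';python3 go.py 0.538 -0.143 0.0251 -17.8
```

```text
t: 35.6
eef_pos: [0.5398, -0.1419, 0.0441]
tool_rot: [0.699, 0.11, 0.697, -0.11]
contact_force: [0.2, 0.2, -0.3]
gripper_width: 0.309
t 35.6 pos [ 0.5398 -0.1419  0.0441] jaw -17.92 q7 -0.46 w 0.309 F [ 0.2  0.2 -0.3]
turn units(6deg) [-0.02  0.03 -0.  ] | shift before turn mm [19.  -1.6 -1.5] | after turn [19.  -1.6 -1.4]
```

```bash
python3 -m jog '7 -1 -1 0 0 0 14; 6 0 0 0 0 0 14; 0 0 0 0 0 0 14; 0 0 0 0 0 0 14'; python3 -m jog '4 0 0 0 0 0 14; 1.5 0 0 0 0 0 14; 0 0 0 0 0 0 14; 0 0 0 0 0 0 14'
python3 - <<'E'
from h import *
p,d=bot.read_camera("side");cv2.imwrite("pics/t.png",cv2.resize(p[80:240,250:450,::-1],None,fx=3,fy=3,interpolation=cv2.INTER_CUBIC))
E
```

```text
t: 36.0
eef_pos: [0.537, -0.1425, 0.0293]
tool_rot: [0.698, 0.11, 0.699, -0.11]
contact_force: [-0.4, 0.2, -1.5]
gripper_width: 0.305
t: 36.4
eef_pos: [0.5378, -0.1425, 0.025]
tool_rot: [0.699, 0.11, 0.698, -0.11]
contact_force: [-2.7, 0.4, 8.5]
gripper_width: 0.305
```

View pics/t.png

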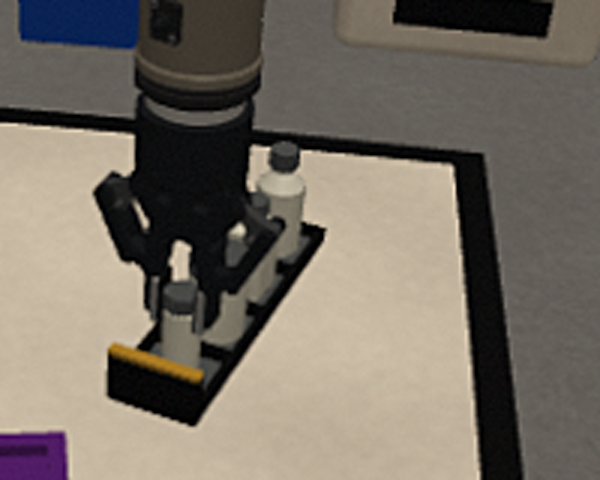

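The vial has touched the floor at the expected height. I release, back off and check.

```bash
python3 -m jog '0 0 0 0 0 0 32; 0 0 0 0 0 0 42; 0 0 0 0 0 0 55; 0 0 0 0 0 0 65; 0 0 0 0 0 0 65'; python3 -m jog '-10 0 0 0 0 0 70; -25 0 0 0 0 0 70; -38 0 0 0 0 0 70; -40 0 0 0 0 0 70; -40 0 0 0 0 0 70' >/dev/null; python3 -m jog '-40 -30 0 0 0 0 70; -40 -40 0 0 0 0 70; 0 -40 0 0 0 0 70; 0 -40 0 0 0 0 70; 0 0 0 0 0 0 70'; python3 -m jog '0 0 0 0 0 0 70; 0 0 0 0 0 0 70'
python3 - <<'E'
from h import *
for n in("scene","side","wrist"):
    c=bot.calibration(n);p,d=bot.read_camera(n);cv2.imwrite(f"pics/z_{n}.png",p[:,:,::-1]);np.savez(f"z_{n}.npz",p=p,**{k:np.array(v) for k,v in c.items()})
A=cv2.imread("pics/z_scene.png");B=cv2.imread("pics/z_side.png")
cv2.imwrite("pics/zc.png",np.hstack([cv2.resize(A[140:240,140:270],(520,400),interpolation=2),cv2.resize(B[120:230,280:370],(280,400),interpolation=2)]))
E
```

```text
t: 36.95
eef_pos: [0.5372, -0.1425, 0.0239]
tool_rot: [0.698, 0.11, 0.699, -0.11]
contact_force: [0.6, 0.1, -0.7]
gripper_width: 0.759
t: 37.95
eef_pos: [0.4894, -0.2877, 0.2531]
tool_rot: [0.698, 0.112, 0.698, -0.115]
contact_force: [-0.6, -0.3, -0.0]
gripper_width: 0.818
t: 38.15
eef_pos: [0.4929, -0.2794, 0.2528]
tool_rot: [0.699, 0.11, 0.698, -0.109]
contact_force: [-0.6, 0.3, -1.0]
gripper_width: 0.819
```

View pics/zc.png

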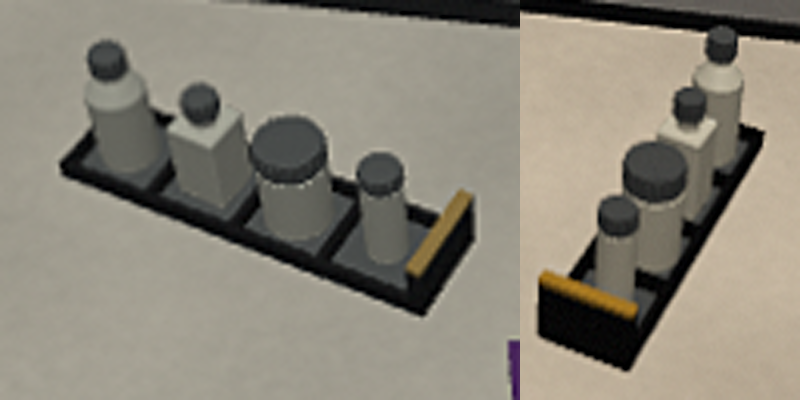

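View pics/z_wrist.png

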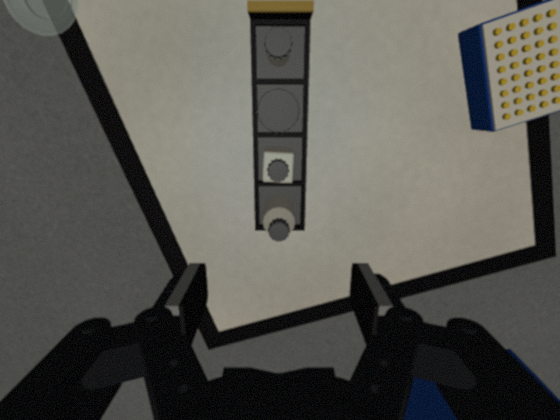

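View pics/z_side.png

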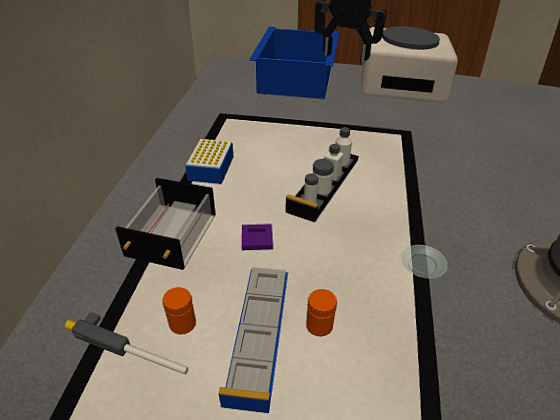

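All four stand upright in the right order, and nothing else has moved. One numeric check from the wrist view's cap tops before handing in.

Run:
```python
from h import *
f=np.load("z_wrist.npz");c={k:f[k] for k in("fx","fy","cx","cy","D","T")}
o=np.array([.5088,-.2347]);yv=np.array([.306,.952]);xv=np.array([.952,-.306])
for k,uv,z,t in(("vial",(278.5,41),.080,96),("jar",(278,109),.074,32),("square",(278,169.5),.086,-32),("round",(279,230),.096,-96)):
    p=plane(c,[uv],z)[0,:2]-o; print(k,"dx",(p@xv*1000).round(1),"dy",(p@yv*1000-t).round(1))
print(plane(c,[(280.5,6)],.045), bot.get_obs()["contact_force"],bot.get_obs()["t"])
S=bot.calibration("scene");D=bot.calibration("side")
for k,a,b,z in(("vial",(235,182.5),(311.7,178),.08),("jar",(212.3,176),(323.3,165),.074),("square",(190,164.5),(334.6,147),.086),("round",(166.5,154),(344.8,130.5),.096)):
    print(k,tri(S,[a],D,[b])[0].round(4),"top expected",z)
```

```text
vial dx -1.5 dy -0.4
jar dx -2.0 dy -0.0
square dx -2.0 dy 1.4
round dx -0.8 dy -1.1
[[ 0.55078702 -0.10619865  0.045     ]] [ 0.81648155 -0.04630649 -0.58670244] 38.3
vial [ 0.5343 -0.1441  0.0755] top expected 0.08
jar [ 0.5152 -0.2055  0.0696] top expected 0.074
square [ 0.4954 -0.2657  0.0817] top expected 0.086
round [ 0.4761 -0.3306  0.0908] top expected 0.096
```

```bash
python3 -c "
from station import bot
print(bot.hand_in())"
```

```text
the job is handed in; nothing more can be done
None
```

I moved all four containers into the loading rack in reverse order and handed the job in at about 38 s of the 109 s allowed. From the loading rack's end plate outward they now stand vial, jar, square, round. No verdict was reported.

- **Position:** the last wrist view puts every container within about 2 mm of its pocket centre, both along and across the row.
- **Seating:** each one touched the pocket floor with about 8 N, within 0.1 mm of the height expected from its grasp. All look upright in the scene and side views.
- **Rest of the bench:** in the final pictures the gel tank, tip box, dish, pipette, orange jars and purple block look unmoved. I judged this by eye.
- **Heights that disagreed:** in the final scene and side views, all four cap tops measured 4–5 mm lower than the given sizes predict. I put this down to picking the cap centres by hand. The first wrist heights were also off, with the round bottle 12 mm low because its cap was cut by the picture edge. I relied on the floor contacts instead.

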